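# Put the strap-end punches away upright on the roll-out tray

### The arm

A 7-joint arm with a two-finger parallel gripper is mounted at the origin on the work surface. World frame = base frame: x ahead of the robot, y to its left, z up, the work surface at z = 0. Lengths are in m, angles in degrees, forces in N, time in s.
With the tool pointing down it reaches from about 0.4 to 0.9 m from the base axis. Payload 5.6 kg.
Tool frame: the origin (TCP) lies between the finger pads; the fingertips stand 19 mm ahead of it and the grasp point (between the pads) is the TCP; y points along the fingers, z is the direction in which the jaws open and shut, and the axes are right-handed (so a half turn about y gives the same grasp; the last joint's range is limited). The gripper opens to 92 mm and grips with 3 to 60 N. Pads are 20 mm wide; open, the fingers measure 128 mm over their backs; the gripper's body (75 mm by 189 mm) begins 69 mm behind the grasp point.
Start: joints at [72.25, 26.786, -0.665, 91.828, 0.344, 61.387, -3.226], TCP at [0.171, -0.627, 0.234] pointing down, gripper open.
Joint ranges: [-144.91, 144.91], [-17.63, 115.5], [-89.93, 88.59], [15.96, 139.68], [-74.01, 254.01], [8.47, 105.57], [-167.45, 167.45]. Speed limits (degrees/s): [147.25, 147.25, 180, 180, 180, 180, 180].

### API

Orientations are given as [roll, pitch, yaw] about the fixed x, y, z axes, in that order (R = Rz(yaw) Ry(pitch) Rx(roll)).
In Python, from bench import arm gives the robot as it stands.
- The arm moves only by the tool jog_arm, never from a script. Its argument "steps" is a list of rows, each an object with "linear": the shift along the world's x, y, z in m, a list of three; "spin": the turn about the world's z in degrees. A call has 1 to 20 rows; each row is the pose to reach, as a shift and turn from the pose measured when the call began; what a row does not reach only later rows make up. A row lasts 1/8 s, in which the tool goes at most 62.5 mm and 10.7 degrees, less where a joint would pass 70% of its speed; a pose out of reach is approached as far as the arm can. A call with a gripper value outside its range is refused whole. "gripper" is the opening in per cent of the stroke, from 0 (shut) to 100 (fully open), set as the call begins (left out, the last holds). The fingers move at their own pace and stop on an object; the grip force is fixed at half the most. Time passes only in rows, so rows that repeat a pose let the fingers close. It gives the time, the measured TCP pose, the force and the opening at its end, in the units of the state.
- arm.get_state(): the state, without advancing time (a new reading comes with each control period).
- arm.get_image(name): name is "scene" or "top"; returns (picture, depth): 480x640x3 uint8, red, green, blue; 480x640 float32, m along the optical axis (not along the pixel's ray), 0 where there is no reading.
- arm.get_calibration(name): a dict with "camera_matrix" (3x3 intrinsics, pixels), "k1" (the pictures are not rectified: a ray, as slopes to the right and down, at radius r is drawn at 1 + k1 r^2 times it, then the intrinsics apply), "R" (3x3) and "t" (3): a world point X has camera coordinates R X + t. Camera axes: x right, y down, z forward; pixel columns grow to the right and rows downward; lengths in m; the calibration is good to about 2 mm. A picture is of the moment at which its call begins. get_calibration takes no time and is no camera call.
- arm.job_done(): hands the job in, once; it reports no verdict.
Trained networks look in the newest picture that a camera, given by its name, has taken for a name from the list of things; names that differ only in an ending like _2 or _b are one class to them, and where a whole thing is asked for, a point or a joint stands for the part that bears it (a point fixed in the world has none). Each returns a list of dicts, best first, with "p" (0 to 1); they miss things now and then, are a little off and sometimes report something else, mostly with a low value. They report only what shows in the picture. A call takes as long as a camera call. They do not tell look-alikes from the thing itself.
- arm.trace(camera, target): "mask" (480x640 bool, what is visible of it) and "uv" ([column, row] in pixels, amid what is visible of it).
- arm.mark_of(camera, target): "uv" ([column, row] in pixels: a listed point, or the origin of a listed thing).
The state is a dict: "time_s": time; "joint_pos": joint angles; "qvel": joint speeds; "effort": joint torques, N m; "tool_pos": TCP position; "tcp_rot": TCP orientation; "ft_force": force on the tool from outside, world axes, zero at the start; "wrist_torque": the same for the moment, N m; "finger_gap": opening from 0.0 (shut) to 1.0 (fully open).
Only numpy, scipy, OpenCV 4.12 (cv2) and the standard library are available. Lean on these libraries where they do the work, as an engineer would, in place of code of your own. Each camera call takes 0.05 s, during which the arm holds its last target.

### The job

Pull the rack's tray right out. The strap-end punches lie on their sides on the bench: lift each by the grip ring near the top of its shank, ease your grip so that it swings plumb, grip again and stand it upright on its cutting edge, squarely on the tray's dark silhouette of its own width, so that they make a neat row. When every punch on the bench is standing in its place, push the tray fully home with the punches still standing, and do not knock over the glue jar.

Things in the scene. Friction and masses are not known exactly. Their poses are not given: they have to be found in the camera images.
- punch1: Strap-end punch 28 mm wide, about 0.4 kg, may be absent. Steel; head 28 (own y) x 44 (own x) x 55 mm tall, then a round shank 15 mm thick, 140 mm in all, with a turned grip ring 20 mm thick, 6 mm wide, centred 108 mm up. Origin: centre of the cutting edge it stands on; own z runs up the shank. Centre of mass about 45 mm up. All punches start on their sides, own x up, shank level and roughly towards the robot, its axis 22 mm above the bench.
- place1 (a point): Centre of the dark silhouette (28 x 44 mm) for punch1 on the tray's white strip, at the level the punch stands on. Its x points away from the tray's handle, y along the row (narrowest at left, +y; this one 111 mm left of the tray's middle). The punch stands with own y along this y, either way round.
- punch2: Strap-end punch 38 mm wide, about 0.5 kg, may be absent. Steel; head 38 (own y) x 44 (own x) x 55 mm tall, then a round shank 15 mm thick, 140 mm in all, with a turned grip ring 20 mm thick, 6 mm wide, centred 108 mm up. Origin: centre of the cutting edge it stands on; own z runs up the shank. Centre of mass about 45 mm up. Gripped hard across its ring any punch stays level; as the grip is eased it turns in the pads till it hangs plumb.
- place2 (a point): Centre of the dark silhouette (38 x 44 mm) for punch2 on the tray's white strip, at the level the punch stands on. Its x points away from the tray's handle, y along the row (narrowest at left, +y; this one 50 mm left of the tray's middle). The punch stands with own y along this y, either way round.
- punch3: Strap-end punch 48 mm wide, about 0.6 kg, may be absent. Steel; head 48 (own y) x 44 (own x) x 55 mm tall, then a round shank 15 mm thick, 140 mm in all, with a turned grip ring 20 mm thick, 6 mm wide, centred 108 mm up. Origin: centre of the cutting edge it stands on; own z runs up the shank. Centre of mass about 45 mm up. All are best gripped at the ring: the 32 mm above it has to swing up between the fingers.
- place3 (a point): Centre of the dark silhouette (48 x 44 mm) for punch3 on the tray's white strip, at the level the punch stands on. Its x points away from the tray's handle, y along the row (narrowest at left, +y; this one 21 mm right of the tray's middle). The punch stands with own y along this y, either way round.
- punch4: Strap-end punch 58 mm wide, about 0.7 kg, may be absent. Steel; head 58 (own y) x 44 (own x) x 55 mm tall, then a round shank 15 mm thick, 140 mm in all, with a turned grip ring 20 mm thick, 6 mm wide, centred 108 mm up. Origin: centre of the cutting edge it stands on; own z runs up the shank. Centre of mass about 45 mm up. The cutters (lowest 24 mm) are open U shapes.
- place4 (a point): Centre of the dark silhouette (58 x 44 mm) for punch4 on the tray's white strip, at the level the punch stands on. Its x points away from the tray's handle, y along the row (narrowest at left, +y; this one 102 mm right of the tray's middle). The punch stands with own y along this y, either way round.
- tray_handle (a point): Middle of the tray's steel bar handle: a bar about 10 mm thick and 110 mm long along the tray's y, 45 mm in front of the tray's front lip, 38 mm above the bench, to be pinched from above. Its x points into the rack, the way the tray slides home. It moves with the tray and is 185 mm in front of the row of silhouettes.
- tray (a joint): How far the tray is out, m: 0 = home against its stop, 0.165 = right out against its stop. Stiff runners (3 N), stays where left. Tray 306 mm wide, 200 mm deep, floor 30 mm above the bench, lips 5 mm thick and 18 mm above the floor. Home, its row is beneath the rack's upper board; out, the row is 110 mm in front of it.
- rack: Plywood rack fixed to the bench, 354 mm wide (y), at a different spot and angle each time; origin at the centre of its underside, x to its back. The tray runs in it. An upper board with jars on it (board top 243 mm above the bench, jars to 320 mm) covers it from 15 mm in front of the origin to its back.
- glue_jar: Bystander: closed glue jar, 72 mm across, 85 mm high, origin at the centre of its underside. Must not be knocked over.
- pliers: Bystander: pliers with black grips lying among the punches, 147 mm long, about 16 mm thick; origin under the jaw tips, grips towards the robot.
Mind the look-alikes: they are no part of the job. Leave any turquoise look-alike of the punch3 alone.

How it is judged (in metres and radians):
On the way, in this order (a step that is already met when the one before it is completed fails the run):
1. the tray is pulled right out (value of joint tray above 0.15 m), for 0.2 s.
2. a punch hangs plumb and still from the fingers, clear of the bench (((height (world z) of punch1 above 0.05 m and angle between punch1's own z axis and vertical below 0.12 rad and contact force between the fingers and punch1 above 1 N and angular speed of punch1 below 0.6 rad/s) or (height (world z) of punch2 above 0.05 m and angle between punch2's own z axis and vertical below 0.12 rad and contact force between the fingers and punch2 above 1 N and angular speed of punch2 below 0.6 rad/s) or (height (world z) of punch3 above 0.05 m and angle between punch3's own z axis and vertical below 0.12 rad and contact force between the fingers and punch3 above 1 N and angular speed of punch3 below 0.6 rad/s) or (height (world z) of punch4 above 0.05 m and angle between punch4's own z axis and vertical below 0.12 rad and contact force between the fingers and punch4 above 1 N and angular speed of punch4 below 0.6 rad/s))), for 0.2 s.
3. every punch stands released on its own silhouette with the tray still out (value of joint tray above 0.135 m and horizontal distance between punch1 and place1 below 0.012 m and z of punch1 in the frame of place1 between -0.008 and 0.008 m and angle between each of punch1, punch2, punch3, punch4's own z axis and vertical below 0.08 rad and angle between the y axis of punch1 and the y axis of place1, either way round below 0.26 rad and linear speed of each of punch1, punch2, punch3, punch4 below 0.03 m/s and contact force between the fingers and punch1 below 0.1 N and horizontal distance between punch2 and place2 below 0.012 m and z of punch2 in the frame of place2 between -0.008 and 0.008 m and angle between the y axis of punch2 and the y axis of place2, either way round below 0.26 rad and contact force between the fingers and punch2 below 0.1 N and horizontal distance between punch3 and place3 below 0.012 m and z of punch3 in the frame of place3 between -0.008 and 0.008 m and angle between the y axis of punch3 and the y axis of place3, either way round below 0.26 rad and contact force between the fingers and punch3 below 0.1 N and horizontal distance between punch4 and place4 below 0.012 m and z of punch4 in the frame of place4 between -0.008 and 0.008 m and angle between the y axis of punch4 and the y axis of place4, either way round below 0.26 rad and contact force between the fingers and punch4 below 0.1 N), for 0.3 s.
At the end, for the whole second after the job is handed in: The tray is home (within 8 mm of its stop) and every punch present stands on its cutting edge on the tray floor, upright within 4.5 degrees, centred within 12 mm on the silhouette of its own width, turned square to the row within 15 degrees (either way round), released and at rest (value of joint tray below 0.008 m and horizontal distance between punch1 and place1 below 0.012 m and z of punch1 in the frame of place1 between -0.008 and 0.008 m and angle between each of punch1, punch2, punch3, punch4's own z axis and vertical below 0.08 rad and angle between the y axis of punch1 and the y axis of place1, either way round below 0.26 rad and linear speed of each of punch1, punch2, punch3, punch4 below 0.03 m/s and contact force between the fingers and punch1 below 0.1 N and horizontal distance between punch2 and place2 below 0.012 m and z of punch2 in the frame of place2 between -0.008 and 0.008 m and angle between the y axis of punch2 and the y axis of place2, either way round below 0.26 rad and contact force between the fingers and punch2 below 0.1 N and horizontal distance between punch3 and place3 below 0.012 m and z of punch3 in the frame of place3 between -0.008 and 0.008 m and angle between the y axis of punch3 and the y axis of place3, either way round below 0.26 rad and contact force between the fingers and punch3 below 0.1 N and horizontal distance between punch4 and place4 below 0.012 m and z of punch4 in the frame of place4 between -0.008 and 0.008 m and angle between the y axis of punch4 and the y axis of place4, either way round below 0.26 rad and contact force between the fingers and punch4 below 0.1 N); the robot touches nothing.
It fails at once if the glue jar is knocked over (angle between glue_jar's own z axis and vertical above 0.7 rad).
Of punch1, punch2, punch3, punch4 only 3 to 4 are there at a start; the rules pass over those that are not, and their reading is None.
At some moment in a run one of pliers may be knocked a few centimetres aside while the robot is not near it.
Once in a run the grip may slacken for a moment while it holds something.
It also fails if it takes over 210 s, if anything falls off the work surface, if the arm or the gripper's body presses on something with over 40 N, if the wrist force passes 120 N, or if a joint passes its speed limit or range.

## Working session

There is one attempt and no reset: what is moved stays moved. The work goes in short steps, Python scripts to look and compute and a tool call to move; the robot and the scene stay as the last step left them, time stands still between calls to the robot, and variables do not carry over. Pictures are saved under pics/ and viewed, and the job is handed in when it is done.

Besides the shell and the picture viewer there is one more tool, called after "Request:" as a command line: name --argument value ..., lists and objects as JSON in quotes. jog_arm: Moves the arm, as the interface text tells. Its arguments: {"type":"object","properties":{"steps":{"type":"array","items":{"type":"object","properties":{"linear":{"type":"array","items":{"type":"number"}},"spin":{"type":"number"}}}},"gripper":{"type":"number"}},"required":["steps"]}

```bash
ls; mkdir -p pics
python3 - <<'E'
from bench import arm
import cv2, json
s=arm.get_state(); print(s)
for n in ("scene","top"):
    p,d=arm.get_image(n); cv2.imwrite(f"pics/a_{n}.png",p[:,:,::-1]); c=arm.get_calibration(n); print(n,c)
E
```

```text
pics
{'time_s': 0.0, 'joint_pos': array([72.250223  , 26.83605355, -0.66454854, 91.88083886,  0.34393289,
       61.38701998, -3.22634665]), 'qvel': array([ 0.03478486, -0.04071785,  0.01720855, -0.10783994,  0.02636596,
        0.01074264,  0.12423877]), 'effort': array([ 1.55003374e-05, -5.20573318e+01, -1.27841861e-02, -2.43748158e+01,
       -5.65362826e-02,  1.72953604e-02,  1.81283226e-04]), 'tool_pos': array([ 0.17114945, -0.62648778,  0.23264031]), 'tcp_rot': array([-9.01016760e+01, -7.37223068e-03, -1.64718337e+02]), 'ft_force': array([ 0.38822457,  0.12874283, -0.75570873]), 'wrist_torque': array([-0.02786032, -0.03593581, -0.06716168]), 'finger_gap': 0.9998321411596306}
scene {'camera_matrix': array([[536.49928768,   0.        , 324.67779886],
       [  0.        , 536.49928768, 241.8954505 ],
       [  0.        ,   0.        ,   1.        ]]), 'k1': 0.0424979028190215, 'R': array([[-0.35204516,  0.93597942,  0.00259632],
       [ 0.88858028,  0.33508616, -0.31327681],
       [-0.29409063, -0.10798055, -0.94965831]]), 't': array([ 0.25901894, -0.43103366,  1.49916815])}
top {'camera_matrix': array([[604.74614879,   0.        , 322.08219142],
       [  0.        , 604.74614879, 241.6945253 ],
       [  0.        ,   0.        ,   1.        ]]), 'k1': 0.049940686170008124, 'R': array([[ 0.00795015, -0.99963255, -0.02591461],
       [-0.99871131, -0.00663844, -0.05031545],
       [ 0.05012493,  0.02628123, -0.99839711]]), 't': array([-0.04551752,  0.51317704,  1.20867482])}
```

View pics/a_scene.png

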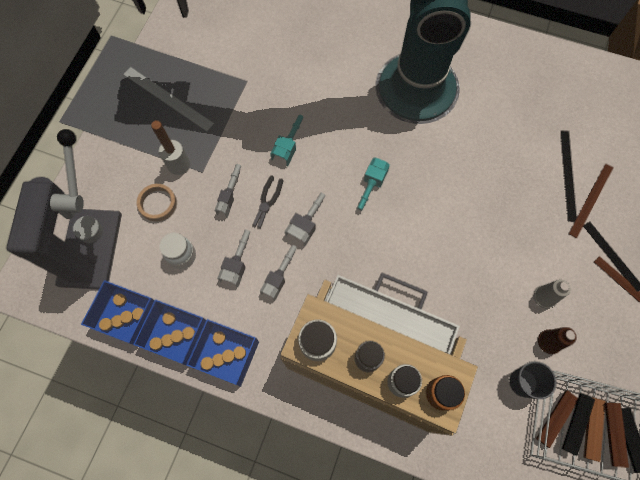

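View pics/a_top.png

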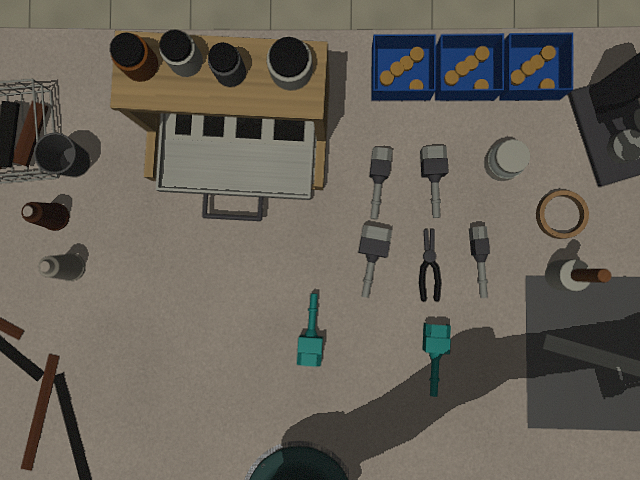

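```bash
cat > h.py <<'E'
from bench import arm
import numpy as np, cv2
C={n:arm.get_calibration(n) for n in("scene","top")}
def ray(n,uv):
    c=C[n];K=c["camera_matrix"];d=np.array([(uv[0]-K[0,2])/K[0,0],(uv[1]-K[1,2])/K[1,1]])
    s=d.copy()
    for _ in range(20): s=d/(1+c["k1"]*(s@s))
    R=c["R"];return -R.T@c["t"],R.T@np.array([s[0],s[1],1.])
def proj(n,X):
    c=C[n];K=c["camera_matrix"];q=c["R"]@np.asarray(X,float)+c["t"];s=q[:2]/q[2];s=s*(1+c["k1"]*(s@s))
    return np.array([s[0]*K[0,0]+K[0,2],s[1]*K[1,1]+K[1,2]])
def atz(n,uv,z):
    o,d=ray(n,uv);return o+d*(z-o[2])/d[2]
def tri(uvs,uvt):
    o1,d1=ray("scene",uvs);o2,d2=ray("top",uvt)
    A=np.c_[d1,-d2];l=np.linalg.lstsq(A,o2-o1,rcond=None)[0]
    a=o1+d1*l[0];b=o2+d2*l[1];return (a+b)/2,np.linalg.norm(a-b)
def snap(tag):
    out={}
    for n in("scene","top"):
        p,d=arm.get_image(n);cv2.imwrite(f"pics/{tag}_{n}.png",p[:,:,::-1]);out[n]=(p,d)
    return out
def crop(img,u,v,r,name,k=None):
    a=img[max(0,v-r):v+r,max(0,u-r):u+r,::-1];k=k or 600//(2*r)
    cv2.imwrite(name,cv2.resize(a,None,fx=k,fy=k,interpolation=cv2.INTER_CUBIC))
E
python3 - <<'E'
from h import *
np.set_printoptions(precision=4,suppress=True)
for t in ["punch1","punch2","punch3","punch4","place1","place2","place3","place4","tray_handle","rack","glue_jar","pliers"]:
    r={}
    for n in("top","scene"):
        r[n]=arm.mark_of(n,t)
        print(t,n,[(np.round(q["uv"],1).tolist(),round(q["p"],2)) for q in r[n][:6]])
    if r["top"] and r["scene"]:print("   tri",tri(r["scene"][0]["uv"],r["top"][0]["uv"]))
E
```

```text
punch1 top [([432.6, 147.6], 0.91), ([479.8, 228.4], 0.85), ([437.6, 324.3], 0.78), ([307.7, 361.4], 0.77), ([385.1, 151.1], 0.6)]
punch1 scene [([225.3, 280.9], 0.97), ([266.9, 295.1], 0.96), ([279.8, 161.7], 0.79), ([222.8, 213.9], 0.7), ([296.1, 234.8], 0.64), ([381.4, 165.7], 0.62)]
   tri (array([ 0.7021, -0.2638,  0.0331]), np.float64(0.0071253363374562265))
punch2 top [([432.6, 147.6], 0.91), ([479.8, 228.4], 0.85), ([437.6, 324.3], 0.78), ([307.7, 361.4], 0.77), ([385.1, 151.1], 0.6)]
punch2 scene [([225.3, 280.9], 0.97), ([266.9, 295.1], 0.96), ([279.8, 161.7], 0.79), ([222.8, 213.9], 0.7), ([296.1, 234.8], 0.64), ([381.4, 165.7], 0.62)]
   tri (array([ 0.7021, -0.2638,  0.0331]), np.float64(0.0071253363374562265))
punch3 top [([432.6, 147.6], 0.91), ([479.8, 228.4], 0.85), ([437.6, 324.3], 0.78), ([307.7, 361.4], 0.77), ([385.1, 151.1], 0.6)]
punch3 scene [([225.3, 280.9], 0.97), ([266.9, 295.1], 0.96), ([279.8, 161.7], 0.79), ([222.8, 213.9], 0.7), ([296.1, 234.8], 0.64), ([381.4, 165.7], 0.62)]
   tri (array([ 0.7021, -0.2638,  0.0331]), np.float64(0.0071253363374562265))
[... 726 characters left out ...]
ace3 scene []
place4 top [([249.7, 130.1], 0.83), ([183.3, 122.4], 0.69), ([287.6, 124.9], 0.61), ([213.9, 124.4], 0.57)]
place4 scene []
tray_handle top [([233.1, 220.5], 0.86)]
tray_handle scene [([402.3, 282.4], 0.58)]
   tri (array([0.5546, 0.134 , 0.0289]), np.float64(0.004489816573571905))
rack top [([242.9, 135.6], 0.72)]
rack scene []
glue_jar top [([499.1, 164.5], 0.57)]
glue_jar scene [([176.9, 254.6], 0.86)]
   tri (array([ 0.6759, -0.4075,  0.0001]), np.float64(0.017014912185712303))
pliers top [([426.8, 230.7], 0.87), ([181.7, 125.0], 0.64), ([211.6, 123.0], 0.63)]
pliers scene [([255.3, 226.5], 0.67)]
   tri (array([ 0.5391, -0.258 ,  0.0008]), np.float64(0.008907302794966869))
```

Run:
```python
import cv2
p=cv2.imread("pics/a_top.png")
a=p[130:310,340:510]; cv2.imwrite("pics/a_crop1.png",cv2.resize(a,None,fx=3.3,fy=3.3,interpolation=cv2.INTER_CUBIC))
a=p[80:230,140:330]; cv2.imwrite("pics/a_crop2.png",cv2.resize(a,None,fx=4,fy=4,interpolation=cv2.INTER_CUBIC))
```

```text
(no output)
```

View pics/a_crop1.png

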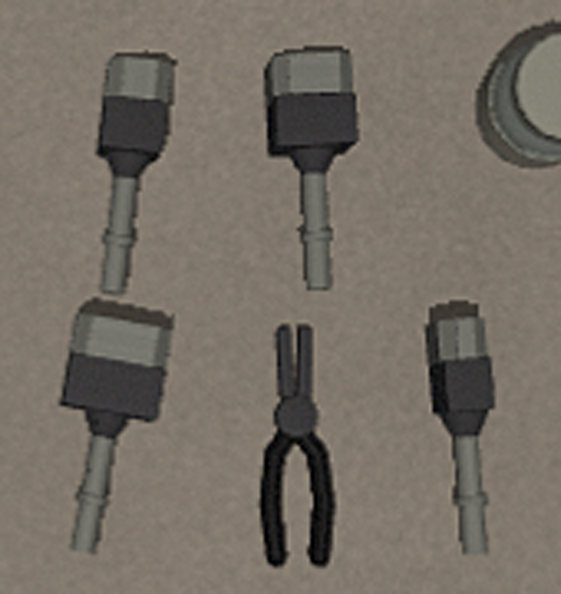

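View pics/a_crop2.png

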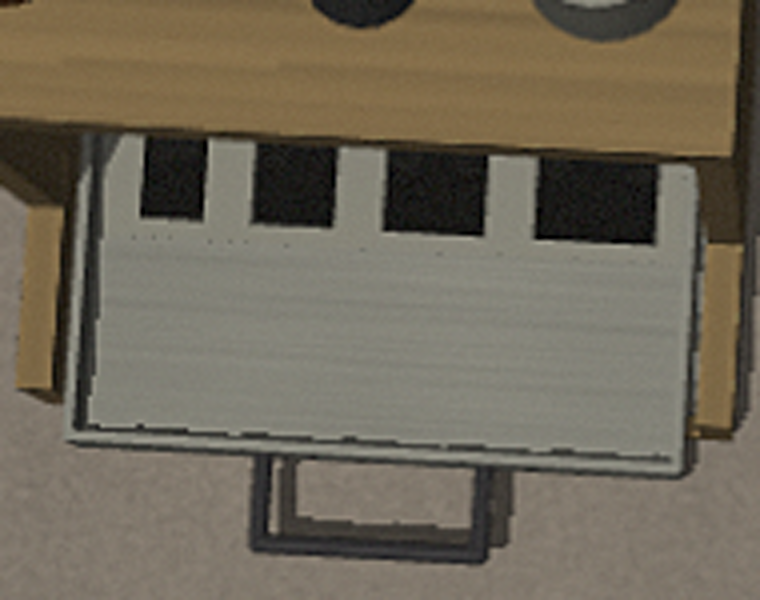

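Run:
```python
from h import *
np.set_printoptions(precision=4,suppress=True)
p=cv2.imread("pics/a_scene.png"); crop(p[:,:,::-1],405,310,60,"pics/a_crop3.png")
for uv in [(203,216.),(262,219.5),(233.1,220.5),(232.5,218)]: print(atz("top",uv,0.04))
# front lip top ends
for uv in [(157,189.5),(311,198.)]: print("lip",atz("top",uv,0.048))
```

```text
[0.5616 0.1942 0.04  ]
[0.5553 0.0769 0.04  ]
[0.553  0.1343 0.04  ]
[0.558  0.1355 0.04  ]
lip [0.6127 0.2842 0.048 ]
lip [ 0.5976 -0.0202  0.048 ]
```

View pics/a_crop3.png

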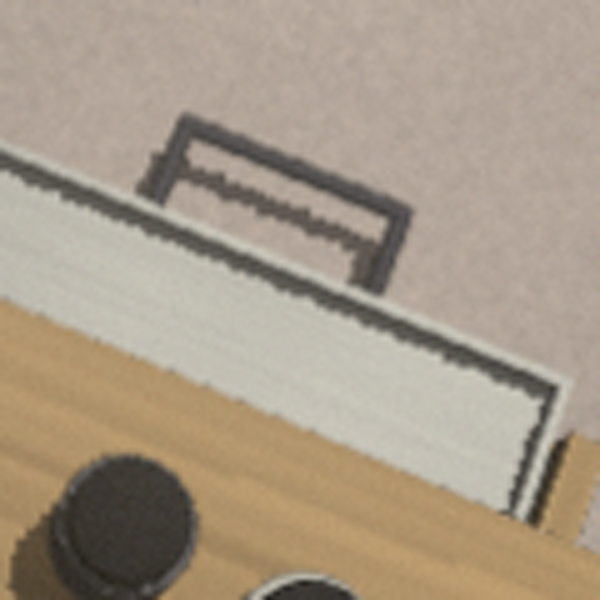

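Run:
```python
from h import *
np.set_printoptions(precision=4,suppress=True)
a=tri((426.6,292.4),(203,216.3));b=tri((381.8,274.8),(261.5,219.5));print(a,b,(a[0]+b[0])/2)
d=a[0]-b[0];print(np.degrees(np.arctan2(d[1],d[0])))
```

```text
(array([0.5612, 0.1934, 0.0402]), np.float64(0.0015521489951844055)) (array([0.5559, 0.0793, 0.032 ]), np.float64(0.0007525978650425033)) [0.5585 0.1363 0.0361]
87.35985579584998
```

Request:
jog_arm --steps '[{"linear": [0.05, 0.05, 0.03], "spin": 5}, {"linear": [0.1, 0.1, 0.03], "spin": 10}, {"linear": [0.387, 0.763, 0.03], "spin": 71.9}, {"linear": [0.387, 0.763, 0.03], "spin": 71.9}, {"linear": [0.387, 0.763, 0.03], "spin": 71.9}, {"linear": [0.387, 0.763, 0.03], "spin": 71.9}, {"linear": [0.387, 0.763, 0.03], "spin": 71.9}, {"linear": [0.387, 0.763, 0.03], "spin": 71.9}, {"linear": [0.387, 0.763, 0.03], "spin": 71.9}, {"linear": [0.387, 0.763, 0.03], "spin": 71.9}, {"linear": [0.387, 0.763, 0.03], "spin": 71.9}, {"linear": [0.387, 0.763, 0.03], "spin": 71.9}, {"linear": [0.387, 0.763, 0.03], "spin": 71.9}, {"linear": [0.387, 0.763, 0.03], "spin": 71.9}, {"linear": [0.387, 0.763, 0.03], "spin": 71.9}, {"linear": [0.387, 0.763, 0.03], "spin": 71.9}, {"linear": [0.387, 0.763, 0.03], "spin": 71.9}, {"linear": [0.387, 0.763, 0.03], "spin": 71.9}]' --gripper 50

```text
time_s: 3.55
tool_pos: [0.5584, 0.1344, 0.2638]
tcp_rot: [-90.0, -0.0, -93.0]
ft_force: [-0.2, 1.0, 0.9]
finger_gap: 0.502
```

Request:
jog_arm --steps '[{"linear": [0, 0.001, -0.05]}, {"linear": [0, 0.001, -0.1]}, {"linear": [0, 0.001, -0.15]}, {"linear": [0, 0.001, -0.19]}, {"linear": [0, 0.001, -0.224]}, {"linear": [0, 0.001, -0.224]}, {"linear": [0, 0.001, -0.224]}]' --gripper 32

```text
invalid input
```

Request:
jog_arm --steps '[{"linear": [0, 0, 0]}, {"linear": [0, 0, 0]}, {"linear": [0, 0, 0]}, {"linear": [0, 0, 0]}, {"linear": [0, 0, 0]}]' --gripper 0

```text
invalid input
```

Request:
jog_arm --steps '[{"linear": [0, 0.001, -0.05], "spin": 0}, {"linear": [0, 0.001, -0.1], "spin": 0}, {"linear": [0, 0.001, -0.15], "spin": 0}, {"linear": [0, 0.001, -0.19], "spin": 0}, {"linear": [0, 0.001, -0.224], "spin": 0}, {"linear": [0, 0.001, -0.224], "spin": 0}, {"linear": [0, 0.001, -0.224], "spin": 0}]' --gripper 32

```text
time_s: 4.42
tool_pos: [0.5593, 0.1353, 0.0411]
tcp_rot: [-89.9, -0.0, -93.0]
ft_force: [-1.5, 0.2, -0.0]
finger_gap: 0.319
```

Request:
jog_arm --steps '[{"linear": [0, 0, 0], "spin": 0}, {"linear": [0, 0, 0], "spin": 0}, {"linear": [0, 0, 0], "spin": 0}, {"linear": [0, 0, 0], "spin": 0}, {"linear": [0, 0, 0], "spin": 0}]' --gripper 0

```text
time_s: 5.05
tool_pos: [0.5602, 0.1354, 0.0424]
tcp_rot: [-89.8, -0.0, -93.0]
ft_force: [-0.8, -1.3, 6.6]
finger_gap: 0.1
```

Request:
jog_arm --steps '[{"linear": [-0.02, 0.001, 0], "spin": 0}, {"linear": [-0.045, 0.002, 0], "spin": 0}, {"linear": [-0.07, 0.003, 0], "spin": 0}, {"linear": [-0.095, 0.005, 0], "spin": 0}, {"linear": [-0.12, 0.006, 0], "spin": 0}, {"linear": [-0.14, 0.007, 0], "spin": 0}, {"linear": [-0.155, 0.0075, 0], "spin": 0}, {"linear": [-0.163, 0.008, 0], "spin": 0}, {"linear": [-0.163, 0.008, 0], "spin": 0}, {"linear": [-0.163, 0.008, 0], "spin": 0}]'

```text
time_s: 6.3
tool_pos: [0.4183, 0.1439, 0.0462]
tcp_rot: [-87.8, 0.7, -93.4]
ft_force: [49.7, -8.4, -34.2]
finger_gap: 0.096
```

Run:
```python
from h import *
s=arm.get_state(); print(s["joint_pos"],s["ft_force"],s["tool_pos"])
o=snap("b"); p=o["top"][0]; crop(p,240,170,100,"pics/b_crop.png")
```

```text
[  1.41331831  28.21067281 -29.16615976 127.18618409  29.57212252
  28.6406011  -54.10638236] [ 49.73665487  -8.39540757 -34.19208753] [0.41831105 0.14392265 0.04616185]
```

View pics/b_crop.png

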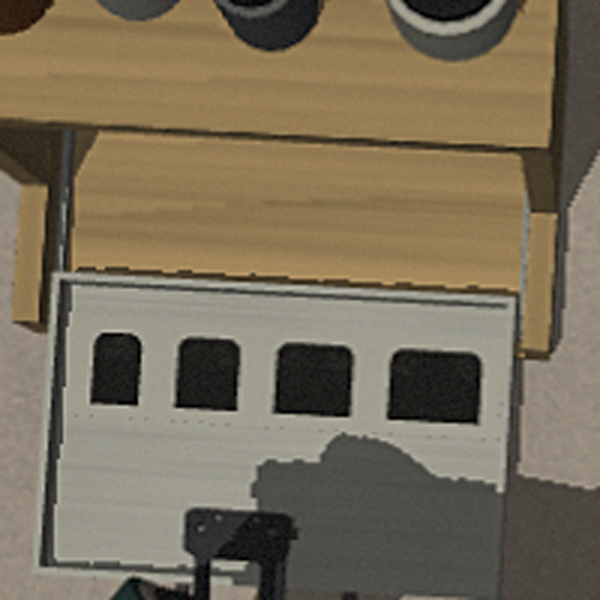

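View pics/b_scene.png

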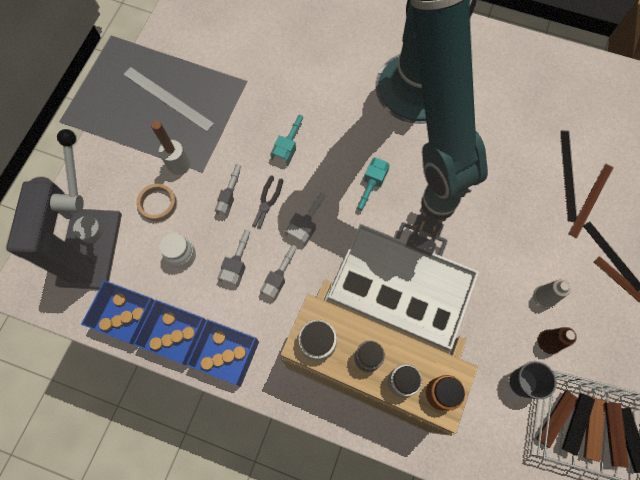

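Run:
```python
from h import *
np.set_printoptions(precision=4,suppress=True)
for uv,o in [((116,369),.111),((208.5,374),.05),((313.5,380),-.021),((434.5,386.5),-.102)]:
    q=atz("top",(uv[0]/3+140,uv[1]/3+70),0.031);print(q)
# board front edge top (z .243)
for uv in [(0,121),(553,152)]: print("board",atz("top",(uv[0]/3+140,uv[1]/3+70),0.243))
```

```text
[0.6083 0.2458 0.031 ]
[0.6053 0.1839 0.031 ]
[0.6017 0.1137 0.031 ]
[0.5978 0.0329 0.031 ]
board [0.7178 0.2557 0.243 ]
board [ 0.7019 -0.05    0.243 ]
```

Request:
jog_arm --steps '[{"linear": [0, 0, 0], "spin": 0.4}, {"linear": [0, 0, 0], "spin": 0.4}, {"linear": [0, 0, 0], "spin": 0.4}]'

```text
time_s: 6.78
tool_pos: [0.4187, 0.1438, 0.046]
tcp_rot: [-87.8, 0.7, -93.0]
ft_force: [7.7, -1.1, -14.0]
finger_gap: 0.099
```

Request:
jog_arm --steps '[{"linear": [0, 0, 0], "spin": 0}, {"linear": [0, 0, 0], "spin": 0}, {"linear": [0, 0, 0], "spin": 0}, {"linear": [0, 0, 0.06], "spin": 0}, {"linear": [0, 0, 0.12], "spin": 0}, {"linear": [0, 0, 0.15], "spin": 0}, {"linear": [0, 0, 0.15], "spin": 0}]' --gripper 30

```text
time_s: 7.65
tool_pos: [0.4199, 0.144, 0.1981]
tcp_rot: [-87.5, 0.7, -93.0]
ft_force: [-0.3, -0.0, -1.1]
finger_gap: 0.298
```

```bash
cat > seg.py <<'E'
from h import *
np.set_printoptions(precision=4,suppress=True)
def cloud(n,d):
    v,u=np.mgrid[0:480,0:640];c=C[n];K=c["camera_matrix"]
    pts=np.stack([u,v],-1).reshape(-1,1,2).astype(np.float64)
    # k1 model: iterate
    m=np.stack([(u-K[0,2])/K[0,0],(v-K[1,2])/K[1,1]],-1);s=m.copy()
    for _ in range(15): s=m/(1+c["k1"]*(s**2).sum(-1,keepdims=True))
    P=np.concatenate([s*d[...,None],d[...,None]],-1)
    return (P-c["t"])@c["R"]
E
python3 - <<'E'
from seg import *
o=snap("c"); 
p,d=o["top"]; W=cloud("top",d)
print("bench z",np.median(W[300:320,250:290,2]))
m=((W[...,2]>0.010)&(W[...,2]<0.06)&(d>0)).astype(np.uint8)
m[:,:345]=0;m[:135]=0;m[305:]=0;m[:,500:]=0
n,l,st,ce=cv2.connectedComponentsWithStats(m)
for i in range(1,n):
    if st[i,4]<100: continue
    P=W[l==i]; c=P[:,:2].mean(0); 
    print(st[i],c,"z",np.percentile(P[:,2],[5,50,95]))
    w,V=np.linalg.eigh(np.cov(P[:,:2].T)); a=V[:,1]; a=a*np.sign(-a[0])
    t=(P[:,:2]-c)@a; nrm=np.array([-a[1],a[0]]); s=(P[:,:2]-c)@nrm
    tmax=np.percentile(t,99.5); sel=(t>tmax-0.06)&(t<tmax-.002)
    # shank fit
    k=np.polyfit(t[sel],s[sel],1,w=None); 
    ax=a+k[0]*nrm; ax/=np.linalg.norm(ax)
    print("  len",np.ptp(t),"axis deg (towards robot)",np.degrees(np.arctan2(ax[1],ax[0])),"tip",c+a*tmax+nrm*np.polyval(k,tmax), "ring",c+a*(tmax-.032)+nrm*np.polyval(k,tmax-.032),"shank ztop",np.percentile(P[sel][:,2],90))
    h=t<tmax-0.09; print("  headwidth",np.ptp(s[h]))
E
```

```text
bench z 0.0004064143610349046
[484 144  16  37 284] [ 0.6656 -0.3733] z [0.0137 0.0418 0.0588]
  len 0.06566949239895495 axis deg (towards robot) -165.9291282562688 tip [ 0.6375 -0.3794] ring [ 0.6685 -0.3716] shank ztop 0.0574936478527067Traceback (most recent call last):
  File "<stdin>", line 19, in <module>
    return _methods._ptp(a, axis=axis, out=out, **kwargs)
           ~~~~~~~~~~~~~^^^^^^^^^^^^^^^^^^^^^^^^^^^^^^^^^
    umr_maximum(a, axis, None, out, keepdims),
    ~~~~~~~~~~~^^^^^^^^^^^^^^^^^^^^^^^^^^^^^^
ValueError: zero-size array to reduction operation maximum which has no identity
```

View pics/c_top.png

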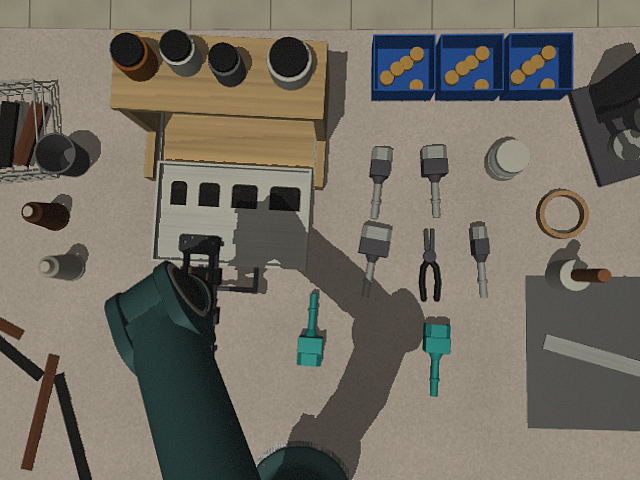

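```bash
cat >> seg.py <<'E'
def punches(W,d,box=(135,305,345,492),zmin=.010,zmax=.06):
    m=((W[...,2]>zmin)&(W[...,2]<zmax)&(d>0)).astype(np.uint8)
    r0,r1,c0,c1=box;k=np.zeros_like(m);k[r0:r1,c0:c1]=1;m*=k
    n,l,st,ce=cv2.connectedComponentsWithStats(m);out=[]
    for i in range(1,n):
        if st[i,4]<300: continue
        P=W[l==i]
        # footprint area by rect
        c=P[:,:2].mean(0);w,V=np.linalg.eigh(np.cov(P[:,:2].T)); a=V[:,1]; a=a*np.sign(-a[0])
        for _ in range(3):
            nrm=np.array([-a[1],a[0]]);t=(P[:,:2]-c)@a;s=(P[:,:2]-c)@nrm
            tmax=np.percentile(t,99.7);sel=(t>tmax-.062)&(t<tmax-.002)
            # midline by bins
            tb=np.linspace(tmax-.06,tmax-.003,15);T=[];S=[]
            for q0,q1 in zip(tb[:-1],tb[1:]):
                e=(t>=q0)&(t<q1)
                if e.sum()>2: T.append(t[e].mean());S.append((s[e].max()+s[e].min())/2)
            k=np.polyfit(T,S,1);off=k[1];a=a+k[0]*nrm;a/=np.linalg.norm(a);c=c+off*nrm
        nrm=np.array([-a[1],a[0]]);t=(P[:,:2]-c)@a;s=(P[:,:2]-c)@nrm;tmax=np.percentile(t,99.7)
        h=(t<tmax-.095)&(t>tmax-.11)
        out.append(dict(st=st[i].tolist(),ang=np.degrees(np.arctan2(a[1],a[0])),ring=c+a*(tmax-.032),tip=c+a*tmax,L=np.ptp(t),w=np.ptp(s[h]) if h.any() else 0,ztop=np.percentile(P[sel][:,2],95)))
    return out
E
python3 - <<'E'
from seg import *
p,d=arm.get_image("top");W=cloud("top",d)
for q in punches(W,d): print(q)
E
```

```text
{'st': [370, 147, 22, 72, 926], 'ang': np.float64(173.61987642765067), 'ring': array([ 0.5926, -0.1486]), 'tip': array([ 0.5608, -0.1451]), 'L': np.float64(0.1405548302429732), 'w': np.float64(0.03811051175848491), 'ztop': np.float64(0.03247884412151787)}
{'st': [421, 146, 28, 72, 1131], 'ang': np.float64(-177.19211779809655), 'ring': array([ 0.5955, -0.2673]), 'tip': array([ 0.5636, -0.2689]), 'L': np.float64(0.14002544950161055), 'w': np.float64(0.04747497118957936), 'ztop': np.float64(0.03280195848246394)}
{'st': [359, 225, 34, 73, 1202], 'ang': np.float64(169.91622438573177), 'ring': array([ 0.4366, -0.1336]), 'tip': array([ 0.4051, -0.128 ]), 'L': np.float64(0.1402432449810851), 'w': np.float64(0.05788477755745808), 'ztop': np.float64(0.03276008070640825)}
{'st': [470, 226, 20, 72, 861], 'ang': np.float64(-175.93865713683627), 'ring': array([ 0.4381, -0.3581]), 'tip': array([ 0.4062, -0.3603]), 'L': np.float64(0.1389915144025251), 'w': np.float64(0.02857541730364284), 'ztop': np.float64(0.03216587865900679)}
{'st': [419, 229, 22, 73, 623], 'ang': np.float64(-179.3421945475719), 'ring': array([ 0.4304, -0.258 ]), 'tip': array([ 0.3984, -0.2583]), 'L': np.float64(0.14407539415690757), 'w': np.float64(0.02189918929364912), 'ztop': np.float64(0.01644777932414362)}
```

Run:
```python
from seg import *
p=cv2.imread("pics/c_scene.png"); 
p=cv2.resize(p[120:320,180:360],None,fx=3.3,fy=3.3,interpolation=cv2.INTER_CUBIC)
for r in [(0.5926,-0.1486),(.5955,-.2673),(.4366,-.1336),(.4381,-.3581)]:
    u=proj("scene",(*r,.022)); cv2.drawMarker(p,(int((u[0]-180)*3.3),int((u[1]-120)*3.3)),(0,0,255),0,14,1)
cv2.imwrite("pics/c_crop.png",p)
```

```text
(no output)
```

View pics/c_crop.png

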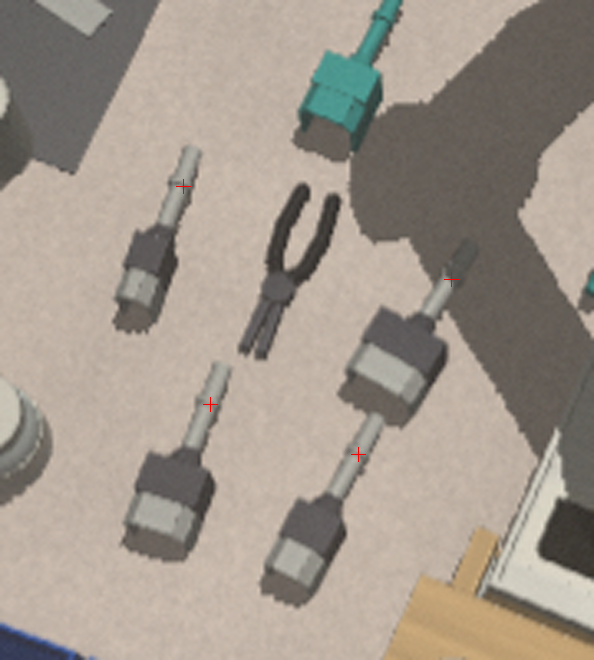

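Request:
jog_arm --steps '[{"linear": [0.03, -0.04, 0], "spin": -8}, {"linear": [0.06, -0.1, 0], "spin": -18}, {"linear": [0.06, -0.15, 0], "spin": -28}, {"linear": [0.06, -0.2, 0], "spin": -38}, {"linear": [0.06, -0.25, 0], "spin": -48}, {"linear": [0.05, -0.3, 0], "spin": -58}, {"linear": [0.03, -0.36, 0], "spin": -68}, {"linear": [0.02, -0.42, 0], "spin": -78}, {"linear": [0.018, -0.47, 0], "spin": -82.9}, {"linear": [0.018, -0.502, -0.03], "spin": -82.9}, {"linear": [0.018, -0.502, -0.06], "spin": -82.9}, {"linear": [0.018, -0.502, -0.06], "spin": -82.9}, {"linear": [0.018, -0.502, -0.06], "spin": -82.9}]' --gripper 50

```text
time_s: 9.43
tool_pos: [0.4361, -0.358, 0.1348]
tcp_rot: [-87.9, 0.7, -175.8]
ft_force: [-0.1, 0.4, 0.7]
finger_gap: 0.501
```

Request:
jog_arm --steps '[{"linear": [0.001, 0, -0.05], "spin": 0}, {"linear": [0.002, 0, -0.09], "spin": 0}, {"linear": [0.002, 0, -0.11], "spin": 0}, {"linear": [0.002, 0, -0.11], "spin": 0}, {"linear": [0.002, 0, -0.11], "spin": 0}]'

```text
time_s: 10.05
tool_pos: [0.4393, -0.3584, 0.0264]
tcp_rot: [-87.9, 0.8, -175.8]
ft_force: [-0.9, -1.1, 1.1]
finger_gap: 0.499
```

Request:
jog_arm --steps '[{"linear": [0, 0, 0], "spin": 0}, {"linear": [0, 0, 0], "spin": 0}, {"linear": [0, 0, 0], "spin": 0}, {"linear": [0, 0, 0], "spin": 0}, {"linear": [0, 0, 0], "spin": 0}, {"linear": [0, 0, 0], "spin": 0}]' --gripper 0

```text
time_s: 10.8
tool_pos: [0.4393, -0.3586, 0.0264]
tcp_rot: [-87.8, 0.8, -175.8]
ft_force: [-0.5, -0.9, 1.6]
finger_gap: 0.194
```

Request:
jog_arm --steps '[{"linear": [0, 0, 0.02], "spin": 0}, {"linear": [0, 0, 0.05], "spin": 0}, {"linear": [0, 0, 0.1], "spin": 0}, {"linear": [0, 0, 0.14], "spin": 0}, {"linear": [0, 0, 0.165], "spin": 0}, {"linear": [0, 0, 0.165], "spin": 0}, {"linear": [0, 0, 0.165], "spin": 0}]'

```text
time_s: 11.68
tool_pos: [0.438, -0.3578, 0.1894]
tcp_rot: [-88.0, 0.6, -175.8]
ft_force: [-0.7, -0.0, -5.4]
finger_gap: 0.198
```

Run:
```python
from h import *
o=snap("d"); crop(o["scene"][0],220,200,60,"pics/d_crop.png")
```

```text
(no output)
```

View pics/d_crop.png

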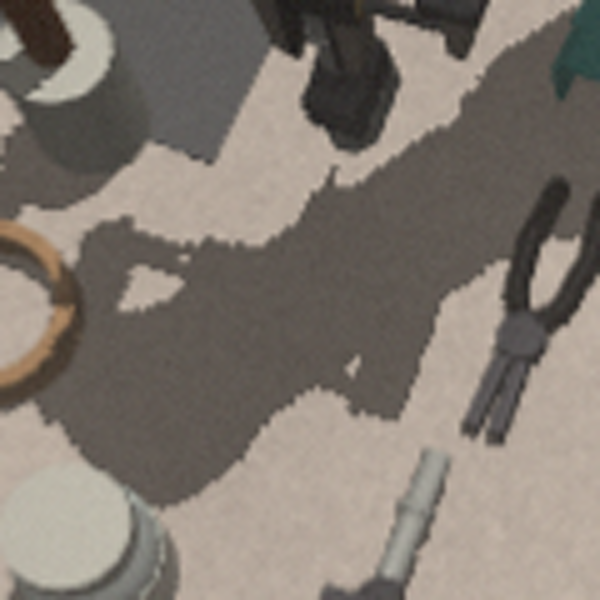

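Run:
```python
from h import *
p=cv2.imread("pics/d_scene.png");cv2.imwrite("pics/d2.png",cv2.resize(p[90:240,180:340],None,fx=4,fy=4,interpolation=cv2.INTER_CUBIC))
p=cv2.imread("pics/d_top.png");cv2.imwrite("pics/d3.png",cv2.resize(p[170:350,400:560],None,fx=3.3,fy=3.3,interpolation=cv2.INTER_CUBIC))
```

```text
(no output)
```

View pics/d2.png

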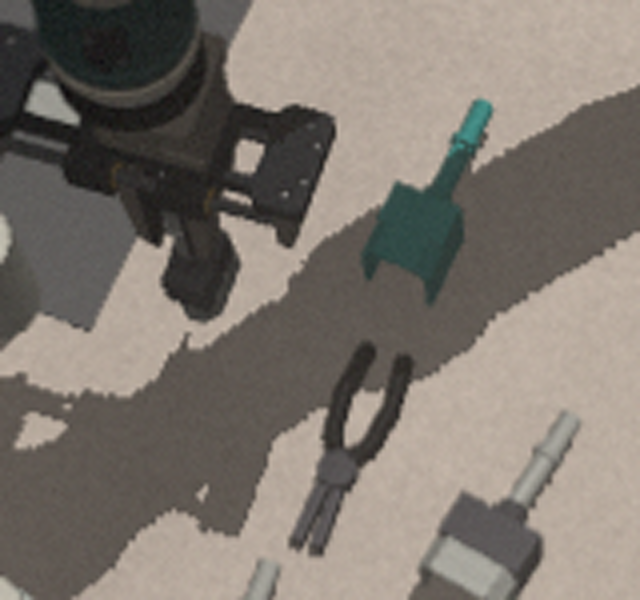

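View pics/d3.png

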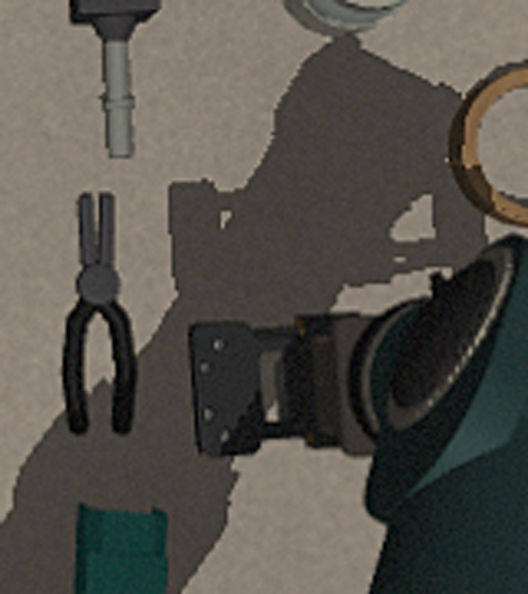

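```bash
cat >> seg.py <<'E'
def held(tool,rad=.13,zmax=None,scene=True,box=None):
    p,d=arm.get_image("scene");W=cloud("scene",d)
    P=W.reshape(-1,3);t=np.asarray(tool)
    m=(np.hypot(*(P[:,:2]-t[:2]).T)<rad)&(P[:,2]<t[2]-.022)&(P[:,2]>(0.02 if zmax is None else zmax))&(d.reshape(-1)>0)
    return p,P[m]-t,m.reshape(480,640)
E
python3 - <<'E'
from seg import *
s=arm.get_state();p,P,m=held(s["tool_pos"])
vv,uu=np.where(m);print(len(P),uu.min(),uu.max(),vv.min(),vv.max())
for z0 in np.arange(-.17,-.02,.015):
    e=(P[:,2]>z0)&(P[:,2]<z0+.015)
    if e.sum()>3: print(round(z0,3),e.sum(),P[e].min(0),P[e].max(0))
E
```

```text
377 182 282 144 171
-0.17 8 [-0.1123  0.0595 -0.1662] [-0.0888  0.0751 -0.1552]
-0.155 70 [-0.1134 -0.1294 -0.1535] [ 0.0103  0.0955 -0.1402]
-0.125 16 [-0.0337 -0.1295 -0.12  ] [ 0.0148  0.007  -0.1108]
-0.11 43 [-0.0301 -0.1289 -0.1099] [ 0.0145  0.0081 -0.0951]
-0.095 39 [-0.0306 -0.016  -0.0939] [ 0.0144  0.0088 -0.0801]
-0.08 53 [-0.0289 -0.0172 -0.08  ] [ 0.0161  0.0097 -0.065 ]
-0.065 120 [-0.0276 -0.0183 -0.065 ] [ 0.0173  0.0107 -0.0501]
-0.05 19 [-0.0025 -0.0133 -0.0499] [ 0.0032  0.0079 -0.0351]
-0.035 6 [ 0.0012 -0.006  -0.0336] [ 0.0023  0.0008 -0.0242]
```

Request:
jog_arm --steps '[{"linear": [0.005, 0.01, 0.01], "spin": 0}, {"linear": [0.01, 0.03, 0.02], "spin": -1}, {"linear": [0.02, 0.06, 0.02], "spin": -1}, {"linear": [0.03, 0.1, 0.02], "spin": -2}, {"linear": [0.03, 0.14, 0.02], "spin": -2}, {"linear": [0.03, 0.18, 0.02], "spin": -3}, {"linear": [0.03, 0.22, 0.02], "spin": -3}, {"linear": [0.03, 0.26, 0.02], "spin": -4}, {"linear": [0.03, 0.3, 0.02], "spin": -4}, {"linear": [0.03, 0.34, 0.02], "spin": -5}, {"linear": [0.03, 0.38, 0.02], "spin": -5}, {"linear": [0.03, 0.42, 0.02], "spin": -6}, {"linear": [0.03, 0.46, 0.02], "spin": -6}, {"linear": [0.04, 0.5, 0.02], "spin": -7}, {"linear": [0.06, 0.54, 0.02], "spin": -7}, {"linear": [0.09, 0.575, 0.02], "spin": -7}, {"linear": [0.12, 0.595, 0.01], "spin": -7}, {"linear": [0.15, 0.605, 0.005], "spin": -7}, {"linear": [0.17, 0.608, 0], "spin": -7}, {"linear": [0.1785, 0.6078, 0], "spin": -7}]'

```text
time_s: 14.32
tool_pos: [0.6172, 0.2505, 0.1888]
tcp_rot: [-88.0, 0.6, 177.3]
ft_force: [-0.1, 0.4, -3.9]
finger_gap: 0.192
```

Run:
```python
from seg import *
s=arm.get_state();print(s["time_s"],s["tool_pos"],s["tcp_rot"],s["ft_force"],s["finger_gap"])
o=snap("e");p,d=o["scene"];W=cloud("scene",d).reshape(-1,3);t=s["tool_pos"];P=W-t
k=np.hypot(P[:,0],P[:,1])<.05
for z0 in np.arange(-.17,-.02,.015):
    e=k&(P[:,2]>z0)&(P[:,2]<z0+.015)
    if e.sum()>3: print(round(z0,3),e.sum(),P[e].min(0),P[e].max(0))
Wt=cloud("top",o["top"][1])
f=Wt[205:235,175:190].reshape(-1,3);print("floor z top",np.median(f[:,2]))
cv2.imwrite("pics/e2.png",cv2.resize(p[170:350,320:500,::-1],None,fx=3.3,fy=3.3,interpolation=cv2.INTER_CUBIC))
```

```text
14.325 [0.6172 0.2505 0.1888] [-87.9618   0.5668 177.2619] [-0.1004  0.3525 -3.8876] 0.19174792603097632
-0.17 826 [-0.0418 -0.0497 -0.1697] [ 0.0435  0.0408 -0.155 ]
-0.155 111 [-0.041  -0.0466 -0.155 ] [ 0.0497  0.0408 -0.1403]
-0.14 26 [-0.0186 -0.0085 -0.1399] [ 0.0497  0.0449 -0.1346]
-0.125 10 [-0.0199 -0.0213 -0.1172] [ 0.0106 -0.0037 -0.1101]
-0.11 25 [-0.0266 -0.0219 -0.1099] [ 0.0113 -0.0009 -0.0965]
-0.095 36 [-0.0222 -0.0216 -0.0945] [ 0.0131  0.0025 -0.0801]
-0.08 34 [-0.0168 -0.0204 -0.0795] [ 0.0148  0.0099 -0.0654]
-0.065 106 [-0.006  -0.0181 -0.0649] [ 0.0152  0.0089 -0.0503]
-0.05 8 [-0.0023 -0.0048 -0.0486] [ 0.0018  0.0054 -0.0353]
-0.02 28 [ 0.0012 -0.0233 -0.0187] [ 0.0103  0.0183 -0.0055]
floor z top 0.030285940417671853
```

View pics/e2.png

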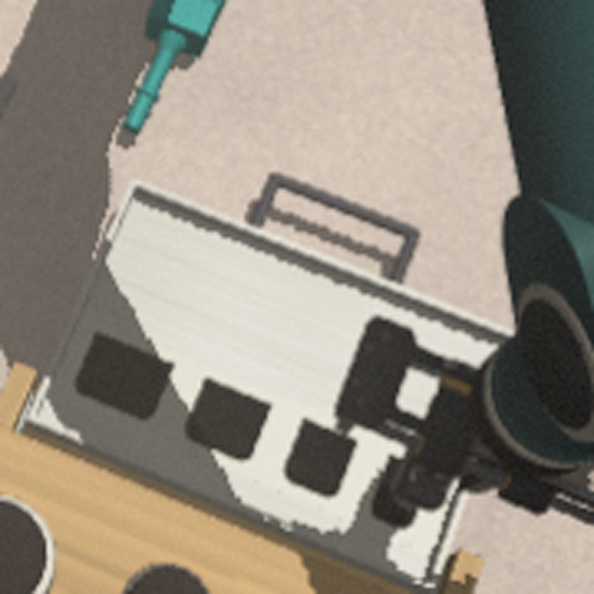

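View pics/e_top.png

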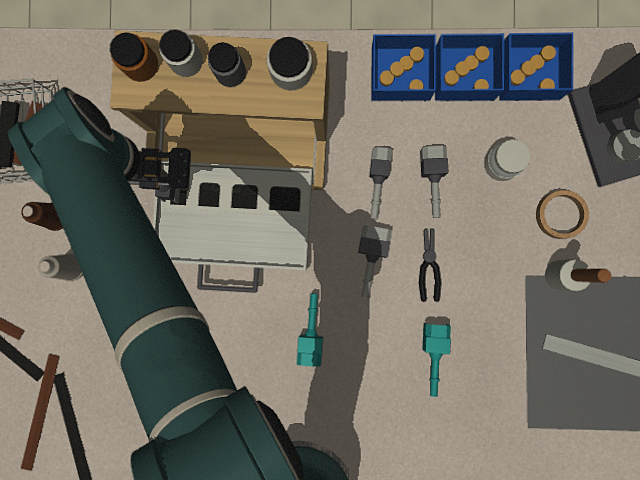

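Request:
jog_arm --steps '[{"linear": [0.002, 0.003, -0.01], "spin": 0}, {"linear": [0.002, 0.003, -0.02], "spin": 0}, {"linear": [0.002, 0.003, -0.028], "spin": 0}, {"linear": [0.002, 0.003, -0.034], "spin": 0}, {"linear": [0.002, 0.003, -0.036], "spin": 0}, {"linear": [0.002, 0.003, -0.036], "spin": 0}, {"linear": [0.002, 0.003, -0.036], "spin": 0}]'

```text
time_s: 15.3
tool_pos: [0.6193, 0.253, 0.1538]
tcp_rot: [-88.0, 0.6, 177.2]
ft_force: [0.5, 0.3, -3.0]
finger_gap: 0.197
```

Request:
jog_arm --steps '[{"linear": [0, 0, -0.002], "spin": 0}, {"linear": [0, 0, -0.004], "spin": 0}, {"linear": [0, 0, -0.004], "spin": 0}]'

```text
time_s: 15.68
tool_pos: [0.6192, 0.2529, 0.1495]
tcp_rot: [-88.0, 0.6, 177.2]
ft_force: [0.6, -0.3, -4.3]
finger_gap: 0.197
```

Request:
jog_arm --steps '[{"linear": [0, 0, -0.002], "spin": 0}, {"linear": [0, 0, -0.003], "spin": 0}, {"linear": [0, 0, -0.003], "spin": 0}]'

```text
time_s: 16.05
tool_pos: [0.6191, 0.2528, 0.1463]
tcp_rot: [-88.0, 0.6, 177.2]
ft_force: [0.4, 0.1, -4.4]
finger_gap: 0.195
```

Request:
jog_arm --steps '[{"linear": [0, 0, -0.002], "spin": 0}, {"linear": [0, 0, -0.003], "spin": 0}, {"linear": [0, 0, -0.003], "spin": 0}]'

```text
time_s: 16.42
tool_pos: [0.6202, 0.2536, 0.1454]
tcp_rot: [-88.0, 0.8, 177.2]
ft_force: [-0.9, 0.6, 5.2]
finger_gap: 0.197
```

Request:
jog_arm --steps '[{"linear": [0, 0, -0.001], "spin": 0}, {"linear": [0, 0, -0.002], "spin": 0}, {"linear": [0, 0, -0.002], "spin": 0}]'

```text
time_s: 16.8
tool_pos: [0.6212, 0.2543, 0.1453]
tcp_rot: [-88.1, 0.9, 177.2]
ft_force: [-1.6, -1.3, 9.0]
finger_gap: 0.196
```

Request:
jog_arm --steps '[{"linear": [0, 0, 0], "spin": 0}, {"linear": [0, 0, 0], "spin": 0}, {"linear": [0, 0, 0], "spin": 0}, {"linear": [0, 0, 0], "spin": 0}]' --gripper 22

```text
time_s: 17.3
tool_pos: [0.6213, 0.254, 0.1451]
tcp_rot: [-88.1, 0.9, 177.2]
ft_force: [1.2, -1.3, 0.2]
finger_gap: 0.219
```

Run:
```python
from seg import *
s=arm.get_state();print(s["time_s"],s["tool_pos"],s["tcp_rot"],s["ft_force"],s["finger_gap"])
o=snap("f");p,d=o["scene"];W=cloud("scene",d).reshape(-1,3);t=s["tool_pos"];P=W-t
k=np.hypot(P[:,0],P[:,1])<.05
for z0 in np.arange(-.125,-.0,.015):
    e=k&(P[:,2]>z0)&(P[:,2]<z0+.015)
    if e.sum()>3: print(round(z0,3),e.sum(),P[e].min(0),P[e].max(0))
cv2.imwrite("pics/f2.png",cv2.resize(p[220:350,380:500,::-1],None,fx=4.5,fy=4.5,interpolation=cv2.INTER_CUBIC))
```

```text
17.3 [0.6213 0.254  0.1451] [-88.1029   0.943  177.2148] [ 1.1715 -1.2826  0.1826] 0.21892689059043827
-0.125 695 [-0.0396 -0.0492 -0.1245] [ 0.0481  0.0375 -0.11  ]
-0.11 164 [-0.0345 -0.0363 -0.11  ] [ 0.0484  0.0467 -0.0951]
-0.095 51 [-0.0186 -0.0228 -0.0949] [ 0.0485  0.0445 -0.0803]
-0.08 31 [-0.0144 -0.0226 -0.0793] [ 0.0075  0.0046 -0.0651]
-0.065 63 [-0.005  -0.0224 -0.0647] [ 0.0074  0.0081 -0.0555]
-0.02 24 [ 0.0015 -0.0241 -0.0195] [ 0.0103  0.0198 -0.0052]
-0.005 15 [-0.006  -0.014  -0.0046] [0.0105 0.0206 0.0091]
```

View pics/f2.png

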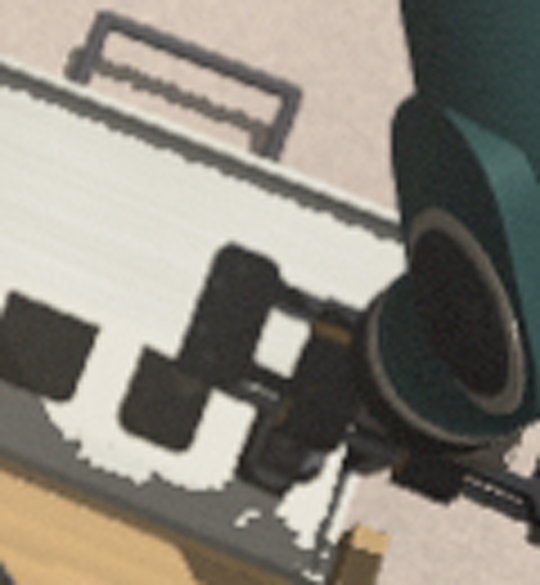

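Request:
jog_arm --steps '[{"linear": [0, 0, 0], "spin": 0}, {"linear": [0, 0, 0], "spin": 0}, {"linear": [0, 0, 0], "spin": 0}, {"linear": [0, 0, 0.015], "spin": 0}, {"linear": [0, 0, 0.04], "spin": 0}, {"linear": [0, 0, 0.08], "spin": 0}, {"linear": [-0.02, 0, 0.1], "spin": 0}, {"linear": [-0.06, -0.02, 0.1], "spin": 0}, {"linear": [-0.1, -0.06, 0.1], "spin": 0}, {"linear": [-0.14, -0.1, 0.08], "spin": 0}, {"linear": [-0.14, -0.15, 0.05], "spin": 0}, {"linear": [-0.12, -0.2, 0.03], "spin": 0}, {"linear": [-0.08, -0.25, 0.03], "spin": 0}, {"linear": [-0.08, -0.25, 0.03], "spin": 0}]' --gripper 38

```text
time_s: 19.15
tool_pos: [0.5437, -0.0006, 0.176]
tcp_rot: [-88.0, 1.1, 176.8]
ft_force: [-0.3, 1.1, -0.8]
finger_gap: 0.379
```

```bash
cat >> seg.py <<'E'
def punch_std(Wt,ct,wid):
    """standing punch: top view cloud near ct: shank/top + head"""
    P=Wt.reshape(-1,3);k=(np.abs(P[:,0]-ct[0])<.045)&(np.abs(P[:,1]-ct[1])<wid/2+.012)
    for a,b in[(.06,.09),(.09,.13),(.13,.15),(.155,.19)]:
        e=k&(P[:,2]>a)&(P[:,2]<b)
        if e.sum()>3: print("  z",a,b,e.sum(),"min",P[e][:,:2].min(0),"max",P[e][:,:2].max(0),"med",np.median(P[e],0))
E
python3 - <<'E'
from seg import *
s=arm.get_state();print(s["time_s"],s["tool_pos"])
o=snap("g");
for n in o:
    print(n);punch_std(cloud(n,o[n][1]),(.607,.2454),.028)
a=o["scene"][0][220:350,380:500,::-1];b=o["top"][0][130:260,140:260,::-1]
cv2.imwrite("pics/g2.png",cv2.resize(np.hstack([a,b]),None,fx=3.3,fy=3.3,interpolation=cv2.INTER_CUBIC))
for q in punches(cloud("top",o["top"][1]),o["top"][1]):print(q)
E
```

```text
19.15 [ 0.5437 -0.0006  0.176 ]
scene
  z 0.06 0.09 179 min [0.5842 0.2298] max [0.63   0.2624] med [0.6196 0.2399 0.0825]
  z 0.09 0.13 77 min [0.5956 0.2329] max [0.6197 0.2588] med [0.6121 0.2434 0.0959]
  z 0.13 0.15 34 min [0.5994 0.2383] max [0.6174 0.2566] med [0.6118 0.2434 0.1409]
  z 0.155 0.19 49 min [0.5998 0.24  ] max [0.6143 0.2536] med [0.608  0.2463 0.1685]
top
  z 0.06 0.09 274 min [0.5845 0.2333] max [0.6307 0.2636] med [0.601  0.2412 0.084 ]
  z 0.09 0.13 113 min [0.5909 0.2356] max [0.6234 0.2597] med [0.6037 0.2436 0.0971]
  z 0.13 0.15 45 min [0.5977 0.2397] max [0.6158 0.2573] med [0.6033 0.2434 0.1419]
  z 0.155 0.19 72 min [0.5997 0.241 ] max [0.6136 0.2556] med [0.6061 0.2465 0.1689]
{'st': [370, 147, 22, 72, 929], 'ang': np.float64(173.41182877744671), 'ring': array([ 0.5928, -0.1488]), 'tip': array([ 0.561 , -0.1451]), 'L': np.float64(0.14013881430902309), 'w': np.float64(0.03821252861707753), 'ztop': np.float64(0.03241105704418737)}
{'st': [420, 146, 29, 72, 1127], 'ang': np.float64(-177.57926972258056), 'ring': array([ 0.5954, -0.2674]), 'tip': array([ 0.5635, -0.2687]), 'L': np.float64(0.1464344592386687), 'w': np.float64(0.04762811371403175), 'ztop': np.float64(0.03248197463309134)}
{'st': [359, 225, 34, 73, 1203], 'ang': np.float64(170.37399214073986), 'ring': array([ 0.4367, -0.1336]), 'tip': array([ 0.4051, -0.1282]), 'L': np.float64(0.13986121042671576), 'w': np.float64(0.05779561972375241), 'ztop': np.float64(0.032903274959932685)}
{'st': [419, 229, 23, 73, 648], 'ang': np.float64(-178.95351712889467), 'ring': array([ 0.4301, -0.258 ]), 'tip': array([ 0.3981, -0.2586]), 'L': np.float64(0.14402745029731776), 'w': np.float64(0.021986311985802014), 'ztop': np.float64(0.016188132758133904)}
```

View pics/g2.png

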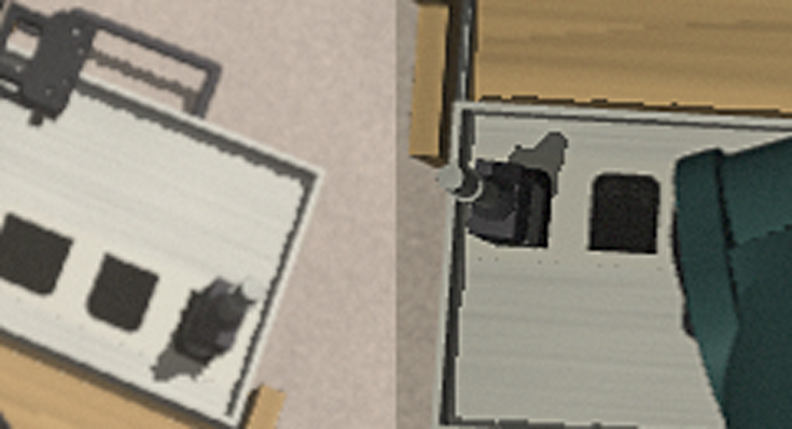

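Request:
jog_arm --steps '[{"linear": [0.02, -0.04, 0], "spin": -1}, {"linear": [0.03, -0.08, 0], "spin": -2}, {"linear": [0.04, -0.12, 0], "spin": -3.3}, {"linear": [0.0495, -0.148, 0], "spin": -3.3}, {"linear": [0.0495, -0.148, -0.05], "spin": -3.3}, {"linear": [0.0495, -0.148, -0.09], "spin": -3.3}, {"linear": [0.0495, -0.148, -0.09], "spin": -3.3}, {"linear": [0.0495, -0.148, -0.09], "spin": -3.3}]' --gripper 50

```text
time_s: 20.25
tool_pos: [0.5924, -0.1428, 0.0877]
tcp_rot: [-88.2, 1.1, 174.0]
ft_force: [-0.8, -0.8, 0.3]
finger_gap: 0.497
```

Request:
jog_arm --steps '[{"linear": [0.001, -0.006, 0], "spin": -0.4}, {"linear": [0.001, -0.006, -0.02], "spin": -0.4}, {"linear": [0.001, -0.006, -0.05], "spin": -0.4}, {"linear": [0.001, -0.006, -0.065], "spin": -0.4}, {"linear": [0.001, -0.006, -0.065], "spin": -0.4}, {"linear": [0.001, -0.006, -0.065], "spin": -0.4}]'

```text
time_s: 21.0
tool_pos: [0.5935, -0.1487, 0.0226]
tcp_rot: [-88.2, 1.1, 173.5]
ft_force: [0.2, -0.8, -0.8]
finger_gap: 0.501
```

Request:
jog_arm --steps '[{"linear": [0, 0, 0.001], "spin": 0}, {"linear": [0, 0, 0.001], "spin": 0}, {"linear": [0, 0, 0.001], "spin": 0}, {"linear": [0, 0, 0.001], "spin": 0}, {"linear": [0, 0, 0.001], "spin": 0}, {"linear": [0, 0, 0.001], "spin": 0}]' --gripper 0

```text
time_s: 21.75
tool_pos: [0.5936, -0.1488, 0.0237]
tcp_rot: [-88.2, 1.1, 173.5]
ft_force: [-0.1, -0.5, 1.5]
finger_gap: 0.197
```

Request:
jog_arm --steps '[{"linear": [0, 0, 0.02], "spin": 0}, {"linear": [0, 0, 0.05], "spin": 0}, {"linear": [0, 0, 0.1], "spin": 0}, {"linear": [0, 0, 0.15], "spin": 0}, {"linear": [0, 0, 0.175], "spin": 0}, {"linear": [0, 0, 0.175], "spin": 0}, {"linear": [0, 0, 0.175], "spin": 0}]'

```text
time_s: 22.62
tool_pos: [0.592, -0.1486, 0.1972]
tcp_rot: [-88.2, 0.9, 173.5]
ft_force: [-0.3, -0.0, -5.4]
finger_gap: 0.196
```

```bash
cat >> seg.py <<'E'
def look(tag,rad=.05,lo=-.17,crop=None):
    s=arm.get_state();print(s["time_s"],s["tool_pos"],s["tcp_rot"],s["ft_force"],s["finger_gap"])
    o=snap(tag);t=s["tool_pos"]
    for n in o:
        P=cloud(n,o[n][1]).reshape(-1,3)-t;k=np.hypot(P[:,0],P[:,1])<rad;print(n)
        for z0 in np.arange(lo,-.02,.015):
            e=k&(P[:,2]>z0)&(P[:,2]<z0+.015)&(P[:,2]+t[2]>.015)
            if e.sum()>3: print(round(z0,3),e.sum(),P[e].min(0),P[e].max(0))
    u=proj("scene",t-[0,0,.07]).astype(int);im=o["scene"][0][:,:,::-1]
    a=im[max(0,u[1]-65):u[1]+65,max(0,u[0]-65):u[0]+65]
    cv2.imwrite(f"pics/{tag}2.png",cv2.resize(a,None,fx=4,fy=4,interpolation=cv2.INTER_CUBIC));return o
E
python3 - <<'E'
from seg import *
look("i",rad=.15)
E
```

```text
22.625 [ 0.592  -0.1486  0.1972] [-88.1688   0.9243 173.5397] [-0.3112 -0.0393 -5.3631] 0.19617533257645936
scene
-0.17 573 [-0.149  -0.1329 -0.17  ] [ 0.1081  0.1497 -0.155 ]
-0.155 537 [-0.0933 -0.1379 -0.155 ] [ 0.1086  0.1377 -0.1404]
-0.11 15 [-0.0227 -0.0117 -0.1075] [ 0.0042  0.0166 -0.0953]
-0.095 20 [-0.0314 -0.0187 -0.0947] [ 0.0087  0.0185 -0.0805]
-0.08 24 [-0.0251 -0.0194 -0.0795] [ 0.0106  0.0171 -0.065 ]
-0.065 111 [-0.0107 -0.0245 -0.0646] [ 0.0115  0.0161 -0.0502]
-0.05 6 [-0.0033 -0.0116 -0.0489] [ 0.0005 -0.0032 -0.0453]
-0.02 21 [ 0.0001 -0.0241 -0.0182] [ 0.0109  0.0171 -0.006 ]
top
-0.17 355 [-0.0502 -0.1326 -0.1699] [ 0.0981  0.1493 -0.155 ]
-0.155 568 [-0.067  -0.134  -0.1549] [ 0.1099  0.1379 -0.1402]
```

View pics/i2.png

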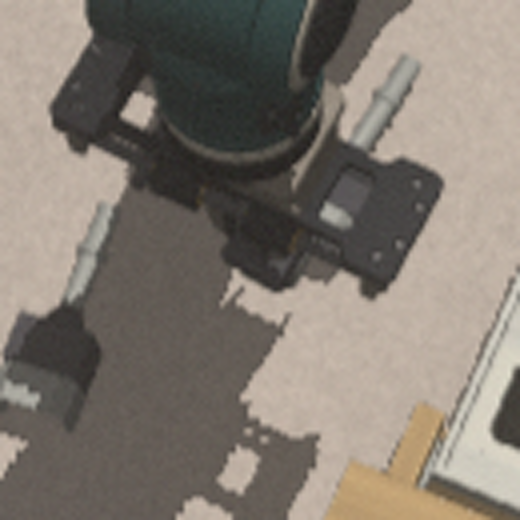

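```bash
cat >> seg.py <<'E'
def tilt(o,t,yaw,z0=-.112,z1=-.058):
    # plane fit of +x face of the hanging head (scene camera); yaw = jaw axis angle - 90
    P=cloud("scene",o["scene"][1]).reshape(-1,3)-t
    c,s=np.cos(np.radians(yaw)),np.sin(np.radians(yaw));Q=P.copy();Q[:,0]=c*P[:,0]+s*P[:,1];Q[:,1]=-s*P[:,0]+c*P[:,1]
    k=(np.hypot(P[:,0],P[:,1])<.05)&(Q[:,2]>z0)&(Q[:,2]<z1)&(P[:,2]+t[2]>.04)
    Q=Q[k]
    res={}
    for ax,sg in((0,1),(1,-1),(1,1)):
        other=1-ax;v=Q[:,ax]*sg;T=v>v.max()-.012
        for _ in range(6):
            A=np.c_[Q[T][:,[other,2]],np.ones(T.sum())];k_=np.linalg.lstsq(A,Q[T][:,ax],rcond=None)[0]
            r=Q[:,ax]-(Q[:,[other,2]]@k_[:2]+k_[2]);T=(np.abs(r)<.0025)&(v>v.max()-.02)
            if T.sum()<6:break
        print("face",("x","y")[ax],sg,"n",T.sum(),"slope/z",round(k_[1],3),"rot",round(k_[0],3),"pos@-.108",round(k_[2]+k_[1]*-.108,4),"pos@-.06",round(k_[2]+k_[1]*-.06,4))
E
python3 - <<'E'
from seg import *
s=arm.get_state();p,d=arm.get_image("scene");tilt({"scene":(p,d)},s["tool_pos"],-6.5)
E
```

```text
face x 1 n 63 slope/z 0.058 rot -0.015 pos@-.108 0.0093 pos@-.06 0.0121
face y -1 n 19 slope/z -0.071 rot -0.318 pos@-.108 -0.0109 pos@-.06 -0.0143
face y 1 n 61 slope/z 0.021 rot -0.053 pos@-.108 0.0127 pos@-.06 0.0136
```

Request:
jog_arm --steps '[{"linear": [-0.01, 0, 0.005], "spin": 0}, {"linear": [-0.03, 0.01, 0.01], "spin": 1}, {"linear": [-0.06, 0.02, 0.01], "spin": 1}, {"linear": [-0.09, 0.04, 0.01], "spin": 2}, {"linear": [-0.11, 0.07, 0.01], "spin": 2}, {"linear": [-0.12, 0.11, 0.01], "spin": 3}, {"linear": [-0.12, 0.15, 0.01], "spin": 3}, {"linear": [-0.12, 0.19, 0.01], "spin": 3.7}, {"linear": [-0.12, 0.23, 0.01], "spin": 3.7}, {"linear": [-0.11, 0.27, 0.01], "spin": 3.7}, {"linear": [-0.09, 0.305, 0.005], "spin": 3.7}, {"linear": [-0.06, 0.33, 0], "spin": 3.7}, {"linear": [-0.03, 0.338, -0.005], "spin": 3.7}, {"linear": [0, 0.34, -0.008], "spin": 3.7}, {"linear": [0.02, 0.34, -0.01], "spin": 3.7}, {"linear": [0.0265, 0.34, -0.01], "spin": 3.7}, {"linear": [0.0265, 0.34, -0.01], "spin": 3.7}]'

```text
time_s: 24.9
tool_pos: [0.6181, 0.1912, 0.1864]
tcp_rot: [-88.2, 0.9, 177.2]
ft_force: [-0.4, 0.3, -5.7]
finger_gap: 0.195
```

Run:
```python
from seg import *
o=look("j",rad=.045,lo=-.12); s=arm.get_state(); tilt(o,s["tool_pos"],-2.8)
```

```text
24.9 [0.6181 0.1912 0.1864] [-88.1636   0.8503 177.2401] [-0.4258  0.2705 -5.7228] 0.19489272874897132
scene
-0.12 27 [-0.0192 -0.0244 -0.1191] [ 0.0105  0.0438 -0.1053]
-0.105 36 [-0.0148 -0.0248 -0.1048] [ 0.0122  0.0449 -0.0901]
-0.09 23 [-0.0138 -0.0245 -0.0899] [ 0.0137  0.0108 -0.0766]
-0.075 56 [-0.0098 -0.0243 -0.0749] [ 0.0146  0.0139 -0.0601]
-0.06 101 [-0.0072 -0.0231 -0.06  ] [ 0.0156  0.0131 -0.0472]
-0.045 9 [ 0.0009 -0.008  -0.045 ] [ 0.0028  0.0021 -0.0353]
-0.03 11 [ 0.0022 -0.0221 -0.0281] [ 0.0098  0.0143 -0.0152]
top
-0.12 11 [-0.0328 -0.0199 -0.1125] [-0.0073  0.0435 -0.1051]
-0.105 37 [-0.0357 -0.02   -0.1043] [-0.0076  0.0435 -0.0902]
-0.09 48 [-0.034  -0.0197 -0.0896] [-0.0074  0.0197 -0.0752]
-0.075 61 [-0.0332 -0.0187 -0.0747] [ 0.0134  0.0193 -0.0601]
-0.06 197 [-0.0314 -0.0191 -0.06  ] [ 0.0113  0.0203 -0.0452]
face x 1 n 79 slope/z 0.034 rot -0.071 pos@-.108 0.0102 pos@-.06 0.0118
face y -1 n 42 slope/z 0.05 rot 0.104 pos@-.108 -0.0247 pos@-.06 -0.0223
face y 1 n 43 slope/z 0.368 rot 0.115 pos@-.108 0.0424 pos@-.06 0.06
```

View pics/j2.png

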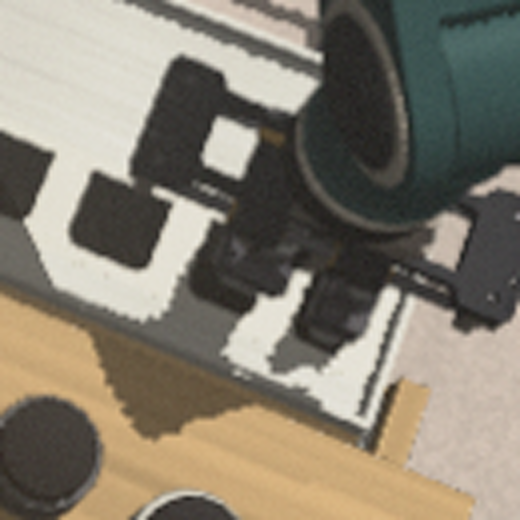

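Request:
jog_arm --steps '[{"linear": [0, -0.001, -0.01], "spin": 0}, {"linear": [0, -0.001, -0.02], "spin": 0}, {"linear": [0, -0.001, -0.03], "spin": 0}, {"linear": [0, -0.001, -0.036], "spin": 0}, {"linear": [0, -0.001, -0.038], "spin": 0}, {"linear": [0, -0.001, -0.038], "spin": 0}]'

```text
time_s: 25.75
tool_pos: [0.6178, 0.1906, 0.1487]
tcp_rot: [-88.2, 0.9, 177.3]
ft_force: [0.1, -0.1, -6.1]
finger_gap: 0.198
```

Request:
jog_arm --steps '[{"linear": [0, 0, -0.002], "spin": 0}, {"linear": [0, 0, -0.003], "spin": 0}, {"linear": [0, 0, -0.003], "spin": 0}]'

```text
time_s: 26.12
tool_pos: [0.6178, 0.1906, 0.1457]
tcp_rot: [-88.2, 0.9, 177.3]
ft_force: [-1.3, 0.2, -5.1]
finger_gap: 0.2
```

Request:
jog_arm --steps '[{"linear": [0, 0, -0.002], "spin": 0}, {"linear": [0, 0, -0.002], "spin": 0}, {"linear": [0, 0, -0.002], "spin": 0}]'

```text
time_s: 26.5
tool_pos: [0.6178, 0.1906, 0.1437]
tcp_rot: [-88.2, 0.9, 177.3]
ft_force: [0.0, -0.2, -4.8]
finger_gap: 0.195
```

Request:
jog_arm --steps '[{"linear": [0, 0, -0.002], "spin": 0}, {"linear": [0, 0, -0.002], "spin": 0}, {"linear": [0, 0, -0.002], "spin": 0}]'

```text
time_s: 26.88
tool_pos: [0.6187, 0.1911, 0.1432]
tcp_rot: [-88.2, 1.0, 177.3]
ft_force: [-1.3, -0.8, 5.9]
finger_gap: 0.202
```

Request:
jog_arm --steps '[{"linear": [0, 0, -0.002], "spin": 0}, {"linear": [0, 0, -0.002], "spin": 0}, {"linear": [0, 0, -0.002], "spin": 0}]'

```text
time_s: 27.25
tool_pos: [0.6198, 0.1915, 0.1432]
tcp_rot: [-88.3, 1.2, 177.3]
ft_force: [-0.8, -0.6, 9.0]
finger_gap: 0.198
```

Request:
jog_arm --steps '[{"linear": [0, 0, 0], "spin": 0}, {"linear": [0, 0, 0], "spin": 0}, {"linear": [0, 0, 0], "spin": 0}, {"linear": [0, 0, 0], "spin": 0}]' --gripper 22.5

```text
time_s: 27.75
tool_pos: [0.62, 0.1914, 0.1431]
tcp_rot: [-88.3, 1.2, 177.3]
ft_force: [0.9, -1.6, 1.5]
finger_gap: 0.226
```

Run:
```python
from seg import *
o=look("k",rad=.045,lo=-.105); s=arm.get_state(); tilt(o,s["tool_pos"],-2.8,z0=-.105)
```

```text
27.75 [0.62   0.1914 0.1431] [-88.2655   1.1973 177.2795] [ 0.8629 -1.6092  1.4851] 0.22568989257356967
scene
-0.105 41 [-0.0106 -0.0256 -0.1048] [ 0.0447  0.044  -0.0908]
-0.09 38 [-0.0099 -0.026  -0.0898] [ 0.0086  0.0441 -0.076 ]
-0.075 65 [-0.0218 -0.026  -0.0749] [ 0.0084  0.0434 -0.0601]
-0.06 78 [-0.0205 -0.0251 -0.0599] [ 0.008   0.0449 -0.0501]
-0.03 8 [ 0.0044 -0.0211 -0.0216] [ 0.0109  0.0182 -0.0154]
top
-0.105 49 [-0.0377 -0.022  -0.1039] [ 0.044   0.0163 -0.0902]
-0.09 34 [-0.0384 -0.0215 -0.0894] [-0.0086  0.0162 -0.0751]
-0.075 59 [-0.0386 -0.021  -0.0741] [-0.0108  0.02   -0.0601]
-0.06 183 [-0.0381 -0.0202 -0.0599] [-0.0126  0.0182 -0.045 ]
-0.045 12 [-0.0246 -0.0116 -0.0445] [-0.0146  0.0028 -0.0304]
face x 1 n 47 slope/z -0.211 rot -0.005 pos@-.108 0.0473 pos@-.06 0.0372
face y -1 n 18 slope/z 0.015 rot 0.087 pos@-.108 -0.0215 pos@-.06 -0.0208
face y 1 n 22 slope/z 0.069 rot 0.371 pos@-.108 0.0409 pos@-.06 0.0442
```

Request:
jog_arm --steps '[{"linear": [0, 0, 0], "spin": 0}, {"linear": [0, 0, 0], "spin": 0}, {"linear": [0, 0, 0], "spin": 0}, {"linear": [0, 0, 0.015], "spin": 0}, {"linear": [0, 0, 0.05], "spin": 0}, {"linear": [0, 0, 0.09], "spin": 0}, {"linear": [-0.03, -0.03, 0.1], "spin": 0}, {"linear": [-0.07, -0.08, 0.1], "spin": 1}, {"linear": [-0.09, -0.13, 0.08], "spin": 2}, {"linear": [-0.1, -0.18, 0.05], "spin": 3}, {"linear": [-0.09, -0.23, 0.03], "spin": 4}, {"linear": [-0.07, -0.28, 0.01], "spin": 5}, {"linear": [-0.06, -0.33, 0], "spin": 5.2}, {"linear": [-0.05, -0.38, -0.02], "spin": 5.2}, {"linear": [-0.03, -0.43, -0.04], "spin": 5.2}, {"linear": [-0.0235, -0.4587, -0.06], "spin": 5.2}, {"linear": [-0.0235, -0.4587, -0.06], "spin": 5.2}, {"linear": [-0.0235, -0.4587, -0.06], "spin": 5.2}]' --gripper 38

```text
time_s: 30.1
tool_pos: [0.597, -0.2658, 0.0842]
tcp_rot: [-88.3, 1.3, -177.4]
ft_force: [-0.0, 1.1, 0.2]
finger_gap: 0.378
```

Run:
```python
from seg import *
s=arm.get_state();print(s["time_s"],s["tool_pos"],s["tcp_rot"])
o=snap("l");
for n in o:
    print(n);
    for c,w in(((.607,.2465),.028),((.605,.186),.038)): punch_std(cloud(n,o[n][1]),c,w)
a=o["scene"][0][220:350,380:500,::-1];b=o["top"][0][130:260,140:260,::-1]
cv2.imwrite("pics/l2.png",cv2.resize(np.hstack([a,b]),None,fx=3.3,fy=3.3,interpolation=cv2.INTER_CUBIC))
for q in punches(cloud("top",o["top"][1]),o["top"][1],box=(135,305,345,450)):print(q["st"],q["ang"],q["ring"],q["w"],q["ztop"])
```

```text
30.1 [ 0.597  -0.2658  0.0842] [ -88.3088    1.261  -177.4462]
scene
  z 0.06 0.09 183 min [0.5853 0.2295] max [0.6304 0.2622] med [0.6189 0.2401 0.0832]
  z 0.09 0.13 75 min [0.5953 0.2352] max [0.6285 0.2598] med [0.612  0.2433 0.0964]
  z 0.13 0.15 31 min [0.6003 0.2376] max [0.6154 0.2556] med [0.6122 0.2428 0.142 ]
  z 0.155 0.19 51 min [0.5996 0.2402] max [0.6145 0.2533] med [0.6084 0.2463 0.1679]
  z 0.06 0.09 239 min [0.5808 0.1649] max [0.6298 0.2053] med [0.6169 0.1792 0.084 ]
  z 0.09 0.13 75 min [0.5971 0.1723] max [0.6215 0.1973] med [0.6117 0.1827 0.095 ]
  z 0.13 0.15 33 min [0.5973 0.1762] max [0.6156 0.195 ] med [0.6115 0.1821 0.1404]
  z 0.155 0.19 54 min [0.5983 0.1775] max [0.6137 0.1922] med [0.607  0.1848 0.1682]
top
  z 0.06 0.09 278 min [0.5845 0.233 ] max [0.6298 0.2647] med [0.6011 0.2409 0.0841]
  z 0.09 0.13 108 min [0.5889 0.2357] max [0.6193 0.2588] med [0.6033 0.2436 0.0971]
  z 0.13 0.15 44 min [0.5976 0.2401] max [0.6159 0.2554] med [0.6037 0.2438 0.1413]
  z 0.155 0.19 72 min [0.5998 0.2406] max [0.6134 0.2554] med [0.606  0.2474 0.1696]
  z 0.06 0.09 347 min [0.5827 0.1678] max [0.6294 0.21  ] med [0.5978 0.1806 0.0845]
  z 0.09 0.13 103 min [0.5872 0.1739] max [0.6181 0.2021] med [0.602  0.1834 0.0959]
  z 0.13 0.15 44 min [0.5959 0.1796] max [0.6145 0.1978] med [0.6014 0.184  0.1417]
  z 0.155 0.19 74 min [0.5983 0.1817] max [0.6122 0.1959] med [0.6046 0.1874 0.1695]
[420, 146, 21, 29, 350] 164.43972933924036 [ 0.6784 -0.2508] 0 0.04689656529813026
[359, 225, 34, 73, 1203] 170.33132426340737 [ 0.4368 -0.1335] 0.058358423343647534 0.03215464189636436
[419, 229, 22, 72, 645] -178.47974780078306 [ 0.4302 -0.2579] 0.02194793061246917 0.01576313908493968
```

View pics/l2.png

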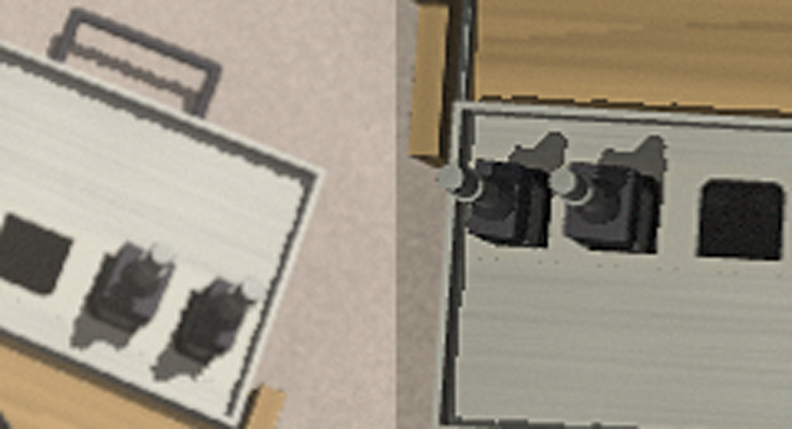

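View pics/l_top.png

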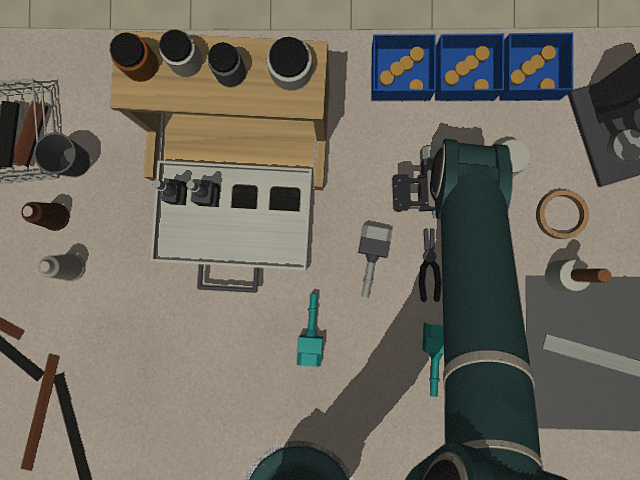

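Request:
jog_arm --steps '[{"linear": [-0.0005, -0.0015, 0], "spin": 0}, {"linear": [-0.0005, -0.0015, 0], "spin": 0}, {"linear": [-0.0005, -0.0015, -0.02], "spin": 0}, {"linear": [-0.0005, -0.0015, -0.045], "spin": 0}, {"linear": [-0.0005, -0.0015, -0.0605], "spin": 0}, {"linear": [-0.0005, -0.0015, -0.0605], "spin": 0}, {"linear": [-0.0005, -0.0015, -0.0605], "spin": 0}]' --gripper 50

```text
time_s: 31.08
tool_pos: [0.597, -0.2668, 0.0243]
tcp_rot: [-88.3, 1.3, -177.4]
ft_force: [-0.2, -0.3, 0.5]
finger_gap: 0.503
```

Request:
jog_arm --steps '[{"linear": [0, 0, 0], "spin": 0}, {"linear": [0, 0, 0], "spin": 0}, {"linear": [0, 0, 0], "spin": 0}, {"linear": [0, 0, 0], "spin": 0}, {"linear": [0, 0, 0], "spin": 0}, {"linear": [0, 0, 0], "spin": 0}]' --gripper 0

```text
time_s: 31.82
tool_pos: [0.597, -0.267, 0.0244]
tcp_rot: [-88.3, 1.3, -177.4]
ft_force: [-0.6, 0.4, 1.0]
finger_gap: 0.201
```

Request:
jog_arm --steps '[{"linear": [0, 0, 0.02], "spin": 0}, {"linear": [0, 0, 0.05], "spin": 0}, {"linear": [0, 0, 0.1], "spin": 0}, {"linear": [0, 0, 0.15], "spin": 0}, {"linear": [0, 0, 0.175], "spin": 0}, {"linear": [0, 0, 0.175], "spin": 0}, {"linear": [0, 0, 0.175], "spin": 0}]'

```text
time_s: 32.7
tool_pos: [0.5955, -0.2665, 0.1978]
tcp_rot: [-88.3, 1.1, -177.4]
ft_force: [-1.8, -0.3, -5.9]
finger_gap: 0.198
```

Run:
```python
from seg import *
o=look("m",rad=.06,lo=-.125); s=arm.get_state(); tilt(o,s["tool_pos"],2.5)
```

```text
32.7 [ 0.5955 -0.2665  0.1978] [ -88.3408    1.1081 -177.364 ] [-1.7632 -0.3336 -5.89  ] 0.19774918654140586
scene
-0.125 9 [-0.0308 -0.0156 -0.1166] [ 0.0018  0.0173 -0.1103]
-0.11 29 [-0.0329 -0.0187 -0.1096] [ 0.0045  0.0188 -0.0965]
-0.095 28 [-0.0297 -0.0263 -0.0946] [ 0.0073  0.0191 -0.0811]
-0.08 38 [-0.0337 -0.0256 -0.0787] [ 0.0096  0.0198 -0.0651]
-0.065 182 [-0.0302 -0.0286 -0.0643] [ 0.0107  0.0196 -0.0512]
-0.05 8 [-0.005  -0.0119 -0.0497] [ 0.0012 -0.0043 -0.0417]
top
-0.11 19 [-0.04    0.0181 -0.1092] [-0.0108  0.0217 -0.0955]
-0.095 20 [-0.0377  0.0076 -0.0915] [ 0.0059  0.0219 -0.0802]
-0.08 52 [-0.0355 -0.0152 -0.0798] [-0.0141  0.0225 -0.0652]
-0.065 120 [-0.0335 -0.0046 -0.0647] [-0.015   0.0221 -0.0505]
face x 1 n 83 slope/z 0.078 rot 0.003 pos@-.108 0.0038 pos@-.06 0.0075
face y -1 n 15 slope/z -0.066 rot -0.171 pos@-.108 -0.0191 pos@-.06 -0.0223
face y 1 n 78 slope/z 0.039 rot -0.061 pos@-.108 0.0171 pos@-.06 0.019
```

Request:
jog_arm --steps '[{"linear": [-0.01, 0.005, 0.005], "spin": 0}, {"linear": [-0.03, 0.02, 0.01], "spin": -1}, {"linear": [-0.06, 0.04, 0.01], "spin": -1}, {"linear": [-0.09, 0.07, 0.01], "spin": -2}, {"linear": [-0.11, 0.11, 0.01], "spin": -2}, {"linear": [-0.12, 0.15, 0.01], "spin": -3}, {"linear": [-0.12, 0.19, 0.01], "spin": -4}, {"linear": [-0.12, 0.23, 0.01], "spin": -5}, {"linear": [-0.12, 0.27, 0.01], "spin": -5.4}, {"linear": [-0.11, 0.31, 0.01], "spin": -5.4}, {"linear": [-0.09, 0.345, 0.005], "spin": -5.4}, {"linear": [-0.06, 0.37, 0], "spin": -5.4}, {"linear": [-0.03, 0.38, -0.005], "spin": -5.4}, {"linear": [0, 0.3845, -0.008], "spin": -5.4}, {"linear": [0.015, 0.3845, -0.01], "spin": -5.4}, {"linear": [0.0245, 0.3845, -0.01], "spin": -5.4}, {"linear": [0.0245, 0.3845, -0.01], "spin": -5.4}]'

```text
time_s: 34.92
tool_pos: [0.6196, 0.1174, 0.1869]
tcp_rot: [-88.4, 1.0, 177.2]
ft_force: [0.3, -0.6, -5.5]
finger_gap: 0.198
```

Run:
```python
from seg import *
o=look("n",rad=.045,lo=-.12); s=arm.get_state(); tilt(o,s["tool_pos"],-2.8)
```

```text
34.925 [0.6196 0.1174 0.1869] [-88.3532   1.0223 177.1897] [ 0.3158 -0.553  -5.5096] 0.19829605526767505
scene
-0.12 13 [-0.0056 -0.0297 -0.1135] [ 0.0134  0.0079 -0.1051]
-0.105 20 [-0.0168 -0.0293 -0.1043] [ 0.0142  0.0083 -0.0907]
-0.09 27 [ 0.0087 -0.0302 -0.0896] [ 0.0155  0.0149 -0.0755]
-0.075 65 [-0.0061 -0.0298 -0.0746] [ 0.0166  0.0191 -0.06  ]
-0.06 143 [-0.0077 -0.0293 -0.06  ] [ 0.0155  0.0179 -0.045 ]
-0.045 12 [-0.0047 -0.0093 -0.0449] [ 0.0044  0.0048 -0.0307]
-0.03 11 [-0.0029 -0.01   -0.0296] [ 0.0096  0.0121 -0.0157]
top
-0.12 11 [-0.0339 -0.027  -0.1122] [-0.0045 -0.0215 -0.1054]
-0.105 24 [-0.033  -0.0264 -0.1043] [-0.006  -0.0211 -0.0906]
-0.09 29 [-0.0324 -0.0264 -0.0897] [ 0.0092 -0.0034 -0.0752]
-0.075 48 [-0.0311 -0.0254 -0.0744] [ 0.0104 -0.0033 -0.06  ]
-0.06 123 [-0.0306 -0.0252 -0.0599] [ 0.0132 -0.0008 -0.0499]
face x 1 n 105 slope/z 0.017 rot 0.041 pos@-.108 0.0136 pos@-.06 0.0144
face y -1 n 23 slope/z -0.009 rot 0.267 pos@-.108 -0.0263 pos@-.06 -0.0267
face y 1 n 10 slope/z 0.167 rot 0.112 pos@-.108 0.0481 pos@-.06 0.0561
```

View pics/n2.png

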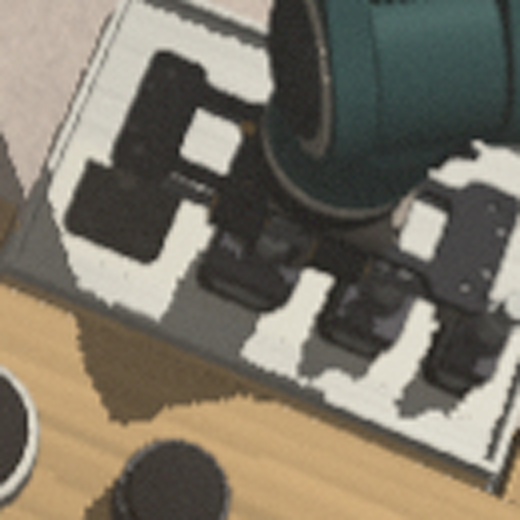

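Request:
jog_arm --steps '[{"linear": [-0.004, 0, -0.01], "spin": 0}, {"linear": [-0.007, 0, -0.02], "spin": 0}, {"linear": [-0.007, 0, -0.03], "spin": 0}, {"linear": [-0.007, 0, -0.036], "spin": 0}, {"linear": [-0.007, 0, -0.039], "spin": 0}, {"linear": [-0.007, 0, -0.039], "spin": 0}]'

```text
time_s: 35.78
tool_pos: [0.6121, 0.1178, 0.148]
tcp_rot: [-88.4, 1.0, 177.2]
ft_force: [0.1, -0.3, -4.9]
finger_gap: 0.196
```

Request:
jog_arm --steps '[{"linear": [0, 0, -0.002], "spin": 0}, {"linear": [0, 0, -0.003], "spin": 0}, {"linear": [0, 0, -0.003], "spin": 0}]'

```text
time_s: 36.15
tool_pos: [0.6121, 0.1177, 0.145]
tcp_rot: [-88.4, 1.0, 177.2]
ft_force: [-1.6, -0.1, -4.9]
finger_gap: 0.2
```

Request:
jog_arm --steps '[{"linear": [0, 0, -0.002], "spin": 0}, {"linear": [0, 0, -0.002], "spin": 0}, {"linear": [0, 0, -0.002], "spin": 0}]'

```text
time_s: 36.52
tool_pos: [0.6129, 0.1179, 0.1443]
tcp_rot: [-88.4, 1.1, 177.2]
ft_force: [-1.0, 0.2, 5.5]
finger_gap: 0.199
```

Request:
jog_arm --steps '[{"linear": [0, 0, -0.001], "spin": 0}, {"linear": [0, 0, -0.001], "spin": 0}]'

```text
time_s: 36.78
tool_pos: [0.6136, 0.118, 0.1443]
tcp_rot: [-88.4, 1.2, 177.2]
ft_force: [-0.6, -0.8, 6.2]
finger_gap: 0.198
```

Request:
jog_arm --steps '[{"linear": [0, 0, 0], "spin": 0}, {"linear": [0, 0, 0], "spin": 0}, {"linear": [0, 0, 0], "spin": 0}, {"linear": [0, 0, 0], "spin": 0}]' --gripper 22.5

```text
time_s: 37.28
tool_pos: [0.6137, 0.1178, 0.1443]
tcp_rot: [-88.4, 1.2, 177.2]
ft_force: [0.4, -1.4, 1.1]
finger_gap: 0.223
```

Run:
```python
from seg import *
o=look("q",rad=.045,lo=-.105)
```

```text
37.275 [0.6137 0.1178 0.1443] [-88.3675   1.2403 177.2021] [ 0.3999 -1.3713  1.0551] 0.22304775818764458
scene
-0.105 26 [-0.0139 -0.0297 -0.1033] [ 0.0447  0.0097 -0.0901]
-0.09 35 [ 0.0022 -0.0305 -0.0899] [ 0.008   0.0151 -0.0754]
-0.075 65 [-0.0245 -0.0295 -0.0744] [ 0.0076  0.0177 -0.0602]
-0.06 86 [-0.0112 -0.0303 -0.06  ] [ 0.0079  0.0147 -0.0457]
-0.045 6 [-0.0097 -0.0076 -0.0446] [-0.0057  0.0025 -0.0392]
-0.03 6 [ 0.0063 -0.0215 -0.0203] [ 0.0091  0.0138 -0.0161]
top
-0.105 22 [-0.0376 -0.0272 -0.1047] [-0.0083 -0.0226 -0.0912]
-0.09 23 [-0.0373 -0.0274 -0.0886] [-0.0105 -0.0108 -0.0752]
-0.075 41 [-0.0379 -0.0267 -0.0743] [ 0.006  -0.0094 -0.06  ]
-0.06 101 [-0.0368 -0.0273 -0.0599] [ 0.0055 -0.0054 -0.0456]
```

Request:
jog_arm --steps '[{"linear": [0, 0, 0], "spin": 0}, {"linear": [0, 0, 0], "spin": 0}, {"linear": [0, 0, 0], "spin": 0}, {"linear": [0, 0, 0.015], "spin": 0}, {"linear": [0, 0, 0.05], "spin": 0}, {"linear": [0, 0, 0.09], "spin": 0}, {"linear": [-0.03, -0.02, 0.1], "spin": 0}, {"linear": [-0.07, -0.06, 0.09], "spin": -1}, {"linear": [-0.1, -0.1, 0.07], "spin": -3}, {"linear": [-0.12, -0.15, 0.05], "spin": -5}, {"linear": [-0.15, -0.2, 0.02], "spin": -7}, {"linear": [-0.17, -0.24, -0.01], "spin": -7}, {"linear": [-0.1757, -0.2513, -0.03], "spin": -7}, {"linear": [-0.1757, -0.2513, -0.055], "spin": -7}, {"linear": [-0.1757, -0.2513, -0.055], "spin": -7}, {"linear": [-0.1757, -0.2513, -0.055], "spin": -7}]' --gripper 45

```text
time_s: 39.38
tool_pos: [0.4389, -0.1332, 0.0904]
tcp_rot: [-88.4, 1.3, 170.2]
ft_force: [-0.8, 0.6, 0.2]
finger_gap: 0.45
```

Run:
```python
from seg import *
s=arm.get_state();print(s["time_s"],s["tool_pos"],s["tcp_rot"])
o=snap("r");
for n in o:
    print(n);punch_std(cloud(n,o[n][1]),(.599,.1133),.048)
a=o["scene"][0][200:350,300:480,::-1];b=o["top"][0][130:280,140:320,::-1]
cv2.imwrite("pics/r2.png",cv2.resize(np.hstack([a,b]),None,fx=2.2,fy=2.2,interpolation=cv2.INTER_CUBIC))
```

```text
39.375 [ 0.4389 -0.1332  0.0904] [-88.37     1.333  170.2484]
scene
  z 0.06 0.09 314 min [0.575  0.0868] max [0.6226 0.1364] med [0.608  0.1092 0.0837]
  z 0.09 0.13 70 min [0.5892 0.0897] max [0.6192 0.1286] med [0.6043 0.1106 0.0958]
  z 0.13 0.15 29 min [0.5942 0.1031] max [0.6078 0.1209] med [0.6038 0.1116 0.141 ]
  z 0.155 0.19 44 min [0.5923 0.1049] max [0.6056 0.1181] med [0.6005 0.1116 0.1696]
top
  z 0.06 0.09 455 min [0.5764 0.089 ] max [0.6233 0.1413] med [0.5926 0.1063 0.0845]
  z 0.09 0.13 90 min [0.5822 0.0921] max [0.6146 0.1377] med [0.5949 0.1109 0.0955]
  z 0.13 0.15 38 min [0.5905 0.1066] max [0.6082 0.125 ] med [0.5963 0.1106 0.1417]
  z 0.155 0.19 68 min [0.592  0.1086] max [0.607  0.1236] med [0.5994 0.1147 0.1702]
```

View pics/r2.png

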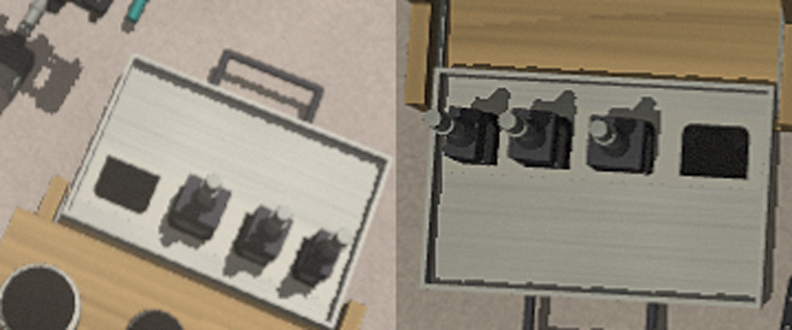

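View pics/r_top.png

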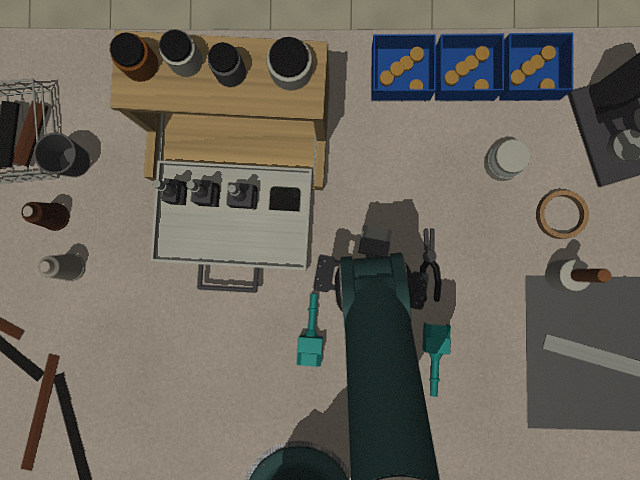

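Request:
jog_arm --steps '[{"linear": [-0.001, 0, -0.02], "spin": 0}, {"linear": [-0.001, 0, -0.045], "spin": 0}, {"linear": [-0.001, 0, -0.0665], "spin": 0}, {"linear": [-0.001, 0, -0.0665], "spin": 0}, {"linear": [-0.001, 0, -0.0665], "spin": 0}]'

```text
time_s: 40.1
tool_pos: [0.4389, -0.1333, 0.025]
tcp_rot: [-88.3, 1.5, 170.3]
ft_force: [-0.1, 0.3, 0.7]
finger_gap: 0.452
```

Request:
jog_arm --steps '[{"linear": [0, 0, 0], "spin": 0}, {"linear": [0, 0, 0], "spin": 0}, {"linear": [0, 0, 0], "spin": 0}, {"linear": [0, 0, 0], "spin": 0}, {"linear": [0, 0, 0], "spin": 0}, {"linear": [0, 0, 0], "spin": 0}]' --gripper 0

```text
time_s: 40.85
tool_pos: [0.439, -0.1335, 0.0251]
tcp_rot: [-88.3, 1.5, 170.3]
ft_force: [0.2, -0.7, 1.6]
finger_gap: 0.201
```

Request:
jog_arm --steps '[{"linear": [0, 0, 0.02], "spin": 0}, {"linear": [0, 0, 0.05], "spin": 0}, {"linear": [0, 0, 0.1], "spin": 0}, {"linear": [0, 0, 0.15], "spin": 0}, {"linear": [0, 0, 0.175], "spin": 0}, {"linear": [0, 0, 0.175], "spin": 0}, {"linear": [0, 0, 0.175], "spin": 0}]'

```text
time_s: 41.72
tool_pos: [0.4381, -0.1332, 0.1984]
tcp_rot: [-88.4, 1.4, 170.3]
ft_force: [0.5, -0.2, -7.6]
finger_gap: 0.198
```

Run:
```python
from seg import *
o=look("s",rad=.06,lo=-.125); s=arm.get_state(); tilt(o,s["tool_pos"],-9.8)
```

```text
41.725 [ 0.4381 -0.1332  0.1984] [-88.378    1.3513 170.2573] [ 0.5224 -0.1684 -7.5725] 0.19779198248158714
scene
-0.125 24 [-0.0131 -0.0261 -0.118 ] [ 0.0236  0.0274 -0.1103]
-0.11 64 [-0.0161 -0.0295 -0.1094] [ 0.0246  0.0287 -0.0954]
-0.095 69 [-0.0162 -0.034  -0.0944] [ 0.025   0.029  -0.0801]
-0.08 85 [-0.0183 -0.0329 -0.0794] [ 0.0252  0.0287 -0.0651]
-0.065 299 [-0.0215 -0.0349 -0.065 ] [ 0.0245  0.0287 -0.0502]
-0.05 31 [-0.0028 -0.0125 -0.0499] [ 0.0107  0.0067 -0.0357]
-0.035 11 [ 0.0008 -0.0072 -0.0345] [ 0.0041  0.0012 -0.0209]
top
face x 1 n 187 slope/z -0.034 rot 0.027 pos@-.108 0.0227 pos@-.06 0.021
face y -1 n 36 slope/z -0.07 rot -0.123 pos@-.108 -0.0219 pos@-.06 -0.0253
face y 1 n 112 slope/z -0.047 rot -0.058 pos@-.108 0.0253 pos@-.06 0.023
```

Request:
jog_arm --steps '[{"linear": [0.002, 0.01, 0.003], "spin": 1}, {"linear": [0.005, 0.03, 0.006], "spin": 2}, {"linear": [0.01, 0.06, 0.01], "spin": 4}, {"linear": [0.015, 0.09, 0.01], "spin": 5}, {"linear": [0.025, 0.12, 0.01], "spin": 6}, {"linear": [0.04, 0.145, 0.005], "spin": 6.9}, {"linear": [0.065, 0.16, 0], "spin": 6.9}, {"linear": [0.095, 0.168, -0.005], "spin": 6.9}, {"linear": [0.125, 0.1696, -0.008], "spin": 6.9}, {"linear": [0.148, 0.1696, -0.01], "spin": 6.9}, {"linear": [0.16, 0.1696, -0.01], "spin": 6.9}, {"linear": [0.16, 0.1696, -0.01], "spin": 6.9}, {"linear": [0.16, 0.1696, -0.01], "spin": 6.9}]'

```text
time_s: 43.45
tool_pos: [0.5957, 0.0371, 0.1878]
tcp_rot: [-88.4, 1.0, 177.2]
ft_force: [-0.1, -0.5, -7.6]
finger_gap: 0.198
```

Run:
```python
from seg import *
o=look("t",rad=.045,lo=-.12); s=arm.get_state(); tilt(o,s["tool_pos"],-2.8)
```

```text
43.45 [0.5957 0.0371 0.1878] [-88.3761   1.0458 177.1954] [-0.0578 -0.4574 -7.5784] 0.19754476927471215
scene
-0.12 23 [-0.0002 -0.029  -0.1168] [ 0.016   0.0249 -0.1051]
-0.105 28 [ 0.0077 -0.031  -0.1045] [ 0.0162  0.0243 -0.0903]
-0.09 36 [-0.0098 -0.0314 -0.0886] [ 0.0176  0.026  -0.0756]
-0.075 160 [-0.0116 -0.0322 -0.0747] [ 0.0172  0.0254 -0.06  ]
-0.06 112 [-0.0116 -0.0327 -0.0599] [ 0.017   0.0231 -0.0453]
-0.045 14 [-0.0051 -0.0109 -0.0448] [ 0.0025  0.0045 -0.0325]
-0.03 12 [-0.0012 -0.0202 -0.0291] [ 0.0086  0.0125 -0.0163]
top
-0.12 4 [-0.0254 -0.0299 -0.1171] [-0.0077 -0.0284 -0.106 ]
-0.105 9 [-0.0239 -0.0293 -0.1021] [-0.0098 -0.0287 -0.0917]
-0.09 5 [-0.0225 -0.0312 -0.09  ] [ 0.0124 -0.0284 -0.0762]
-0.075 20 [-0.019  -0.0313 -0.0743] [ 0.0142 -0.0274 -0.06  ]
-0.06 8 [-0.0173 -0.0297 -0.059 ] [ 0.0139 -0.0278 -0.0571]
face x 1 n 149 slope/z -0.02 rot 0.027 pos@-.108 0.0151 pos@-.06 0.0142
face y -1 n 32 slope/z -0.054 rot 0.201 pos@-.108 -0.0253 pos@-.06 -0.0279
face y 1 n 32 slope/z 0.031 rot -0.121 pos@-.108 0.0191 pos@-.06 0.0206
```

View pics/t2.png

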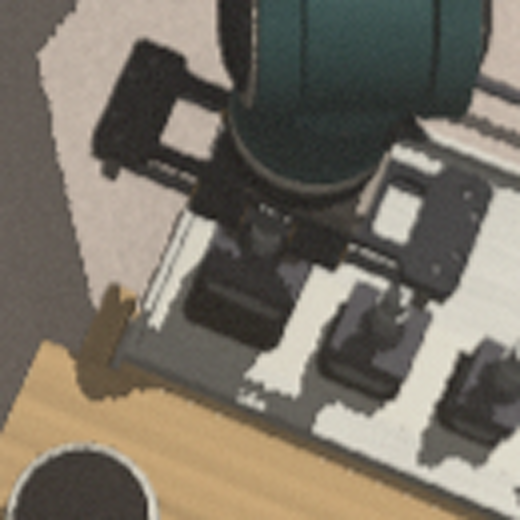

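Request:
jog_arm --steps '[{"linear": [0.004, -0.001, -0.01], "spin": 0}, {"linear": [0.007, -0.001, -0.02], "spin": 0}, {"linear": [0.007, -0.001, -0.03], "spin": 0}, {"linear": [0.007, -0.001, -0.036], "spin": 0}, {"linear": [0.007, -0.001, -0.04], "spin": 0}, {"linear": [0.007, -0.001, -0.04], "spin": 0}]'

```text
time_s: 44.3
tool_pos: [0.6028, 0.0358, 0.1477]
tcp_rot: [-88.4, 1.1, 177.2]
ft_force: [-0.9, -0.3, -7.7]
finger_gap: 0.197
```

Request:
jog_arm --steps '[{"linear": [0, 0, -0.002], "spin": 0}, {"linear": [0, 0, -0.003], "spin": 0}, {"linear": [0, 0, -0.003], "spin": 0}]'

```text
time_s: 44.68
tool_pos: [0.6036, 0.0356, 0.1455]
tcp_rot: [-88.4, 1.2, 177.2]
ft_force: [0.3, -1.0, -2.8]
finger_gap: 0.196
```

Request:
jog_arm --steps '[{"linear": [0, 0, -0.002], "spin": 0}, {"linear": [0, 0, -0.002], "spin": 0}, {"linear": [0, 0, -0.002], "spin": 0}]'

```text
time_s: 45.05
tool_pos: [0.6046, 0.0353, 0.1453]
tcp_rot: [-88.3, 1.3, 177.2]
ft_force: [-2.0, -2.8, 5.2]
finger_gap: 0.197
```

Request:
jog_arm --steps '[{"linear": [0, 0, 0], "spin": 0}, {"linear": [0, 0, 0], "spin": 0}, {"linear": [0, 0, 0], "spin": 0}, {"linear": [0, 0, 0], "spin": 0}]' --gripper 22.5

```text
time_s: 45.55
tool_pos: [0.6049, 0.0352, 0.1455]
tcp_rot: [-88.3, 1.4, 177.1]
ft_force: [0.6, -2.7, 0.8]
finger_gap: 0.228
```

Run:
```python
from seg import *
o=look("v",rad=.045,lo=-.105)
```

```text
45.55 [0.6049 0.0352 0.1455] [-88.3143   1.3548 177.1471] [ 0.6159 -2.7344  0.7754] 0.22759332605306867
scene
-0.105 29 [ 0.0141 -0.0253 -0.1046] [ 0.018   0.023  -0.0903]
-0.09 34 [-0.0076 -0.0309 -0.0896] [ 0.0185  0.0261 -0.0754]
-0.075 149 [-0.0142 -0.033  -0.0748] [ 0.0185  0.0249 -0.06  ]
-0.06 119 [-0.0117 -0.0309 -0.06  ] [ 0.0179  0.0254 -0.0462]
-0.045 10 [-0.006  -0.0106 -0.0447] [ 0.0018  0.0039 -0.033 ]
-0.03 11 [-0.0008 -0.0143 -0.0286] [ 0.01    0.0116 -0.015 ]
top
-0.09 5 [ 0.0067 -0.0307 -0.0847] [ 0.0141 -0.0305 -0.0813]
-0.075 4 [ 0.0036 -0.0301 -0.0628] [ 0.015 -0.03  -0.061]
```

Request:
jog_arm --steps '[{"linear": [0, 0, 0], "spin": 0}, {"linear": [0, 0, 0], "spin": 0}, {"linear": [0, 0, 0], "spin": 0}, {"linear": [0, 0, 0.015], "spin": 0}, {"linear": [0, 0, 0.05], "spin": 0}, {"linear": [0, 0, 0.09], "spin": 0}, {"linear": [-0.03, 0, 0.1], "spin": 0}, {"linear": [-0.07, 0.0, 0.1], "spin": 9}, {"linear": [-0.11, 0.0, 0.1], "spin": 19}, {"linear": [-0.15, 0.01, 0.1], "spin": 29}, {"linear": [-0.17, 0.03, 0.1], "spin": 39}, {"linear": [-0.18, 0.06, 0.08], "spin": 49}, {"linear": [-0.18, 0.08, 0.07], "spin": 59}, {"linear": [-0.18, 0.1, 0.06], "spin": 69}, {"linear": [-0.185, 0.109, 0.05], "spin": 79}, {"linear": [-0.185, 0.109, 0.05], "spin": 90}, {"linear": [-0.185, 0.109, 0.05], "spin": 90}, {"linear": [-0.185, 0.109, 0.05], "spin": 90}]' --gripper 38

```text
time_s: 47.9
tool_pos: [0.4202, 0.1441, 0.1959]
tcp_rot: [-88.3, 1.3, -93.1]
ft_force: [0.2, -0.4, -0.2]
finger_gap: 0.379
```

Run:
```python
from seg import *
s=arm.get_state();print(s["time_s"],s["tool_pos"],s["tcp_rot"],s["joint_pos"])
o=snap("w");
for n in o:
    print(n);W=cloud(n,o[n][1])
    for c,w in(((.607,.2465),.028),((.605,.186),.038),((.600,.113),.048),((.6,.032),.058)): punch_std(W,c,w);print()
a=o["scene"][0][200:350,300:480,::-1];b=o["top"][0][130:280,140:320,::-1]
cv2.imwrite("pics/w2.png",cv2.resize(np.hstack([a,b]),None,fx=2.2,fy=2.2,interpolation=cv2.INTER_CUBIC))
W=cloud("top",o["top"][1])
```

```text
47.9 [0.4202 0.1441 0.1959] [-88.2601   1.3405 -93.0509] [ 25.6489  16.8416 -54.7436 120.3553  17.9366  48.9086 -42.4588]
scene
  z 0.06 0.09 182 min [0.5837 0.2298] max [0.6302 0.2619] med [0.6194 0.2394 0.083 ]
  z 0.09 0.13 72 min [0.5973 0.235 ] max [0.6192 0.2589] med [0.6125 0.2448 0.0956]
  z 0.13 0.15 33 min [0.5991 0.2374] max [0.6158 0.2565] med [0.6117 0.2427 0.1408]
  z 0.155 0.19 49 min [0.5995 0.2397] max [0.6141 0.2536] med [0.6079 0.2458 0.1681]

  z 0.06 0.09 241 min [0.5811 0.1653] max [0.6294 0.2057] med [0.6169 0.1793 0.0833]
  z 0.09 0.13 76 min [0.5934 0.1722] max [0.6222 0.1966] med [0.6118 0.1819 0.096 ]
  z 0.13 0.15 31 min [0.5969 0.1763] max [0.616  0.1949] med [0.6111 0.1833 0.1402]
  z 0.155 0.19 56 min [0.598  0.1776] max [0.6134 0.1925] med [0.6067 0.1844 0.1682]

  z 0.06 0.09 316 min [0.5747 0.0867] max [0.6228 0.1365] med [0.6079 0.1087 0.084 ]
  z 0.09 0.13 68 min [0.5806 0.099 ] max [0.6224 0.1278] med [0.6044 0.1109 0.0967]
  z 0.13 0.15 29 min [0.5954 0.1033] max [0.6079 0.1209] med [0.6033 0.1108 0.1409]
  z 0.155 0.19 45 min [0.5912 0.1048] max
[... 1042 characters left out ...]
[0.6047 0.1873 0.1697]

  z 0.06 0.09 461 min [0.5762 0.0891] max [0.6234 0.1407] med [0.5924 0.1062 0.0847]
  z 0.09 0.13 87 min [0.5877 0.0996] max [0.6107 0.1299] med [0.5949 0.1103 0.0964]
  z 0.13 0.15 37 min [0.5908 0.1066] max [0.6076 0.1249] med [0.5962 0.1099 0.1416]
  z 0.155 0.19 67 min [0.5923 0.1088] max [0.6072 0.1235] med [0.5992 0.115  0.1695]

  z 0.06 0.09 553 min [0.5771 0.0042] max [0.6237 0.0644] med [0.5963 0.0287 0.0848]
  z 0.09 0.13 85 min [0.5807 0.0122] max [0.6208 0.0599] med [0.5953 0.0297 0.0949]
  z 0.13 0.15 37 min [0.5912 0.025 ] max [0.6096 0.0433] med [0.5955 0.0302 0.1403]
  z 0.155 0.19 65 min [0.5933 0.0275] max [0.6079 0.0417] med [0.6    0.0346 0.1698]
```

View pics/w2.png

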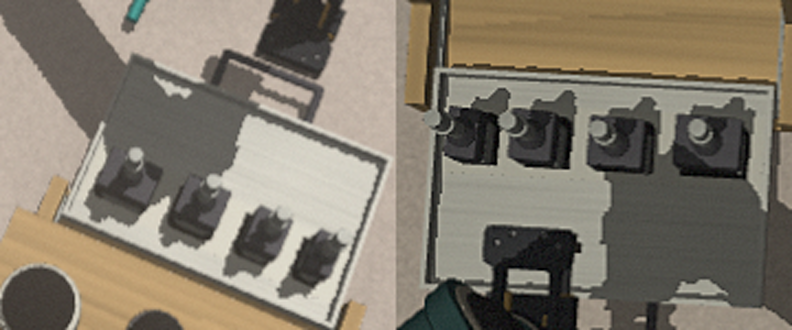

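View pics/w_top.png

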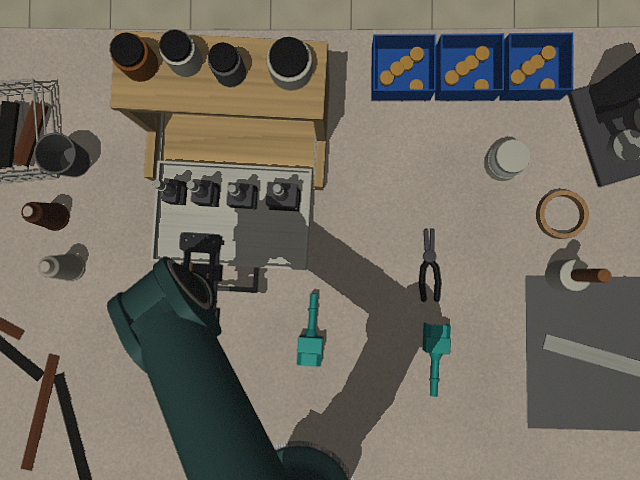

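Run:
```python
from h import *
a=cv2.imread("pics/c_top.png",0);b=cv2.imread("pics/w_top.png",0);l=cv2.imread("pics/r_top.png",0)
for n,(r0,r1,c0,c1) in {"lip":(235,278,285,325),"back":(155,180,215,240),"bar":(280,300,240,266)}.items():
    for im in(l,b):
        s,e=cv2.phaseCorrelate(np.float32(a[r0:r1,c0:c1]),np.float32(im[r0:r1,c0:c1]));print(n,np.round(s,2),round(e,2))
A=np.hstack([cv2.imread(f"pics/{k}_top.png")[130:310,140:330] for k in "crw"])
cv2.imwrite("pics/x.png",cv2.resize(A,None,fx=1.4,fy=1.4,interpolation=cv2.INTER_CUBIC))
```

```text
lip [-0.37 -1.47] 0.24
lip [-0.41 -0.1 ] 0.51
back [0.26 0.18] 0.32
back [0.28 0.29] 0.33
bar [ 0.41 -0.13] 0.7
bar [ 0.68 -0.53] 1.01
```

View pics/x.png

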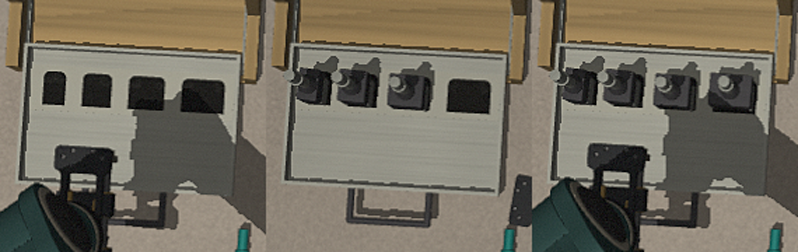

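Request:
jog_arm --steps '[{"linear": [-0.001, 0, -0.04], "spin": 0}, {"linear": [-0.001, 0, -0.08], "spin": 0}, {"linear": [-0.001, 0, -0.12], "spin": 0}, {"linear": [-0.001, 0, -0.145], "spin": 0}, {"linear": [-0.001, 0, -0.154], "spin": 0}, {"linear": [-0.001, 0, -0.154], "spin": 0}, {"linear": [-0.001, 0, -0.154], "spin": 0}]' --gripper 32

```text
time_s: 48.88
tool_pos: [0.4199, 0.1444, 0.0428]
tcp_rot: [-88.2, 1.4, -93.0]
ft_force: [0.2, -0.2, 0.5]
finger_gap: 0.317
```

Request:
jog_arm --steps '[{"linear": [0, 0, 0], "spin": 0}, {"linear": [0, 0, 0], "spin": 0}, {"linear": [0, 0, 0], "spin": 0}, {"linear": [0, 0, 0], "spin": 0}, {"linear": [0, 0, 0], "spin": 0}]' --gripper 0

```text
time_s: 49.5
tool_pos: [0.4198, 0.1443, 0.0432]
tcp_rot: [-88.1, 1.3, -93.0]
ft_force: [-2.0, -1.2, 5.6]
finger_gap: 0.098
```

Request:
jog_arm --steps '[{"linear": [0.002, 0, 0], "spin": 0}, {"linear": [0.005, 0, 0], "spin": 0}, {"linear": [0.01, -0.0005, 0], "spin": 0}, {"linear": [0.017, -0.001, 0], "spin": 0}, {"linear": [0.025, -0.001, 0], "spin": 0}, {"linear": [0.034, -0.0015, 0], "spin": 0}, {"linear": [0.043, -0.002, 0], "spin": 0}, {"linear": [0.052, -0.0025, 0], "spin": 0}, {"linear": [0.061, -0.003, 0], "spin": 0}, {"linear": [0.07, -0.0035, 0], "spin": 0}, {"linear": [0.079, -0.004, 0], "spin": 0}, {"linear": [0.088, -0.0045, 0], "spin": 0}, {"linear": [0.097, -0.005, 0], "spin": 0}, {"linear": [0.106, -0.005, 0], "spin": 0}, {"linear": [0.115, -0.0055, 0], "spin": 0}, {"linear": [0.123, -0.006, 0], "spin": 0}, {"linear": [0.13, -0.0065, 0], "spin": 0}, {"linear": [0.135, -0.0065, 0], "spin": 0}, {"linear": [0.138, -0.0065, 0], "spin": 0}, {"linear": [0.14, -0.007, 0], "spin": 0}]'

```text
time_s: 52.0
tool_pos: [0.5601, 0.1373, 0.0432]
tcp_rot: [-88.1, 1.3, -93.0]
ft_force: [-4.0, 1.0, 5.2]
finger_gap: 0.097
```

Run:
```python
from seg import *
o=snap("y")
a=o["scene"][0][200:380,290:480,::-1];b=o["top"][0][60:240,140:330,::-1]
cv2.imwrite("pics/y2.png",cv2.resize(np.hstack([a,b]),None,fx=2.1,fy=2.1,interpolation=cv2.INTER_CUBIC))
```

```text
(no output)
```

View pics/y2.png

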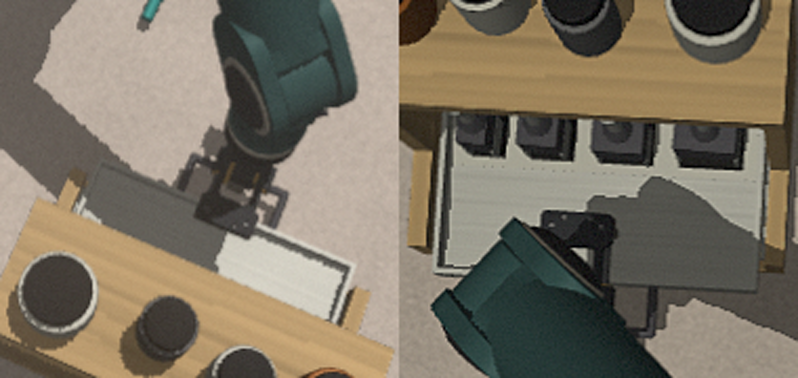

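Request:
jog_arm --steps '[{"linear": [0.002, 0, 0], "spin": 0}, {"linear": [0.005, 0, 0], "spin": 0}, {"linear": [0.009, -0.0005, 0], "spin": 0}, {"linear": [0.013, -0.0005, 0], "spin": 0}, {"linear": [0.017, -0.001, 0], "spin": 0}, {"linear": [0.02, -0.001, 0], "spin": 0}, {"linear": [0.022, -0.001, 0], "spin": 0}, {"linear": [0.022, -0.001, 0], "spin": 0}]'

```text
time_s: 53.1
tool_pos: [0.5829, 0.1362, 0.0432]
tcp_rot: [-88.1, 1.4, -93.0]
ft_force: [-0.8, -0.7, 3.6]
finger_gap: 0.095
```

Request:
jog_arm --steps '[{"linear": [0.001, 0, 0], "spin": 0}, {"linear": [0.002, 0, 0], "spin": 0}, {"linear": [0.003, 0, 0], "spin": 0}, {"linear": [0.003, 0, 0], "spin": 0}]'

```text
time_s: 53.6
tool_pos: [0.5839, 0.1362, 0.0432]
tcp_rot: [-88.3, 1.3, -93.0]
ft_force: [-8.4, -1.7, 10.1]
finger_gap: 0.096
```

Request:
jog_arm --steps '[{"linear": [0.001, 0, 0], "spin": 0}, {"linear": [0.002, 0, 0], "spin": 0}, {"linear": [0.003, 0, 0], "spin": 0}, {"linear": [0.003, 0, 0], "spin": 0}]'

```text
time_s: 54.1
tool_pos: [0.5839, 0.1361, 0.0432]
tcp_rot: [-88.6, 1.1, -93.0]
ft_force: [-11.3, -1.1, 12.8]
finger_gap: 0.098
```

Request:
jog_arm --steps '[{"linear": [0, 0, 0], "spin": 0}, {"linear": [0, 0, 0], "spin": 0}]'

```text
time_s: 54.35
tool_pos: [0.5839, 0.1362, 0.0433]
tcp_rot: [-88.6, 1.1, -93.0]
ft_force: [-3.1, 0.2, 5.0]
finger_gap: 0.094
```

Request:
jog_arm --steps '[{"linear": [0, 0, 0], "spin": 0}, {"linear": [0, 0, 0], "spin": 0}, {"linear": [0, 0, 0], "spin": 0}, {"linear": [0, 0, 0.02], "spin": 0}, {"linear": [0, 0, 0.06], "spin": 0}, {"linear": [-0.03, 0, 0.1], "spin": 0}, {"linear": [-0.07, -0.04, 0.12], "spin": 0}, {"linear": [-0.1, -0.09, 0.13], "spin": 0}, {"linear": [-0.12, -0.14, 0.13], "spin": 0}, {"linear": [-0.13, -0.19, 0.13], "spin": 0}, {"linear": [-0.13, -0.24, 0.13], "spin": 0}, {"linear": [-0.13, -0.29, 0.13], "spin": 0}, {"linear": [-0.13, -0.34, 0.13], "spin": 0}, {"linear": [-0.13, -0.38, 0.13], "spin": 0}, {"linear": [-0.13, -0.38, 0.13], "spin": 0}]' --gripper 32

```text
time_s: 56.22
tool_pos: [0.4536, -0.2472, 0.1741]
tcp_rot: [-88.5, 1.1, -93.3]
ft_force: [0.5, 1.0, 0.4]
finger_gap: 0.318
```

Run:
```python
from seg import *
o=snap("z")
a=o["scene"][0][200:380,290:480,::-1];b=o["top"][0][60:240,140:330,::-1]
cv2.imwrite("pics/z2.png",cv2.resize(np.hstack([a,b]),None,fx=2.1,fy=2.1,interpolation=cv2.INTER_CUBIC))
```

```text
(no output)
```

View pics/z2.png

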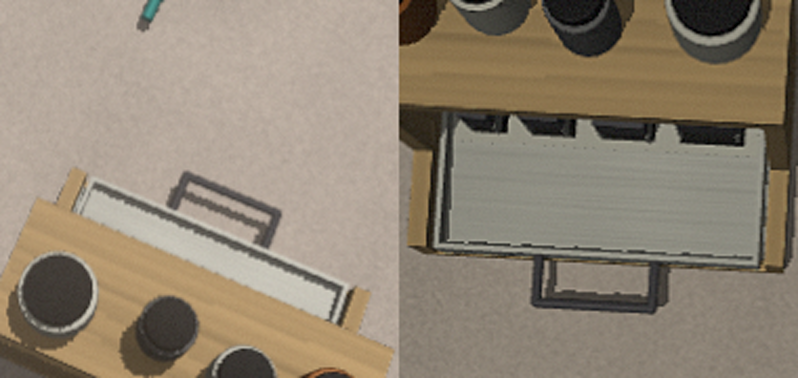

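View pics/z_top.png

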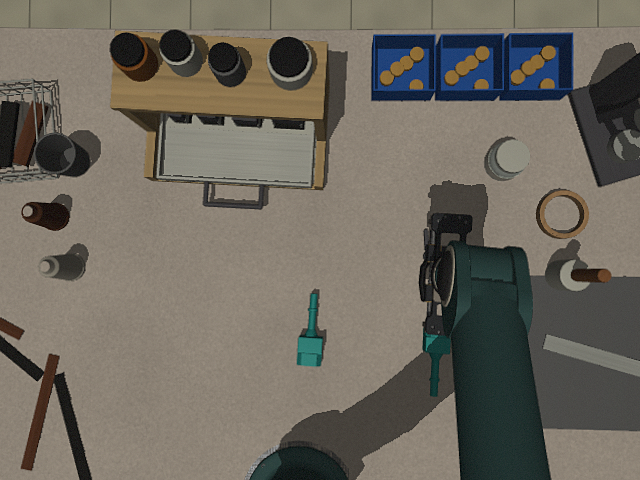

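Run:
```python
from seg import *
p,d=arm.get_image("top");W=cloud("top",d);P=W.reshape(-1,3)
u=np.array([.9988,-.0488]);
for c in((.607,.2464),(.6057,.186),(.5994,.1135),(.601,.0336)):
    t=np.array(c)+.1643*u;e=(np.abs(P[:,1]-t[1])<.02)&(P[:,2]>.04)&(P[:,2]<.1)&(P[:,0]>.70)&(P[:,0]<.78)
    print(t,"front face min/med x",P[e][:,0].min() if e.any() else None,np.median(P[e],0),e.sum(),"expected",t[0]-.022)
print(arm.job_done())
```

```text
[0.7711 0.2384] front face min/med x 0.7476161706584311 [0.7504 0.2372 0.0724] 117 expected 0.7491028399999999
[0.7698 0.178 ] front face min/med x 0.7462383060533228 [0.7489 0.1748 0.0729] 114 expected 0.74780284
[0.7635 0.1055] front face min/med x 0.7398369256900567 [0.7427 0.1029 0.0799] 140 expected 0.74150284
[0.7651 0.0256] front face min/med x 0.7408310136430416 [0.7434 0.0249 0.0709] 77 expected 0.7431028399999999
the job is handed in; nothing more can be done
None
```

I pulled the tray out to its stop, stood all four punches (28, 38, 48 and 58 mm) on their own silhouettes, pushed the tray home and handed the job in at about 56 s. `job_done` reports no verdict, so what follows is from my own checks.

**Placing:** With the tray out, both cameras put the four punches upright and within about 3 mm of their silhouettes in x and 2 mm in y. The tray had shifted by no more than about 1 mm.

**Tray home:** It moved 164 mm of its 165 mm travel and then met the stop, with the push force rising to about 11 N. In the final top view the heads' front faces are within about 1.5 mm of where they should be. The board hides the shanks there, so I could not check full uprightness once the tray was home.

**Surroundings:** The glue jar is upright, and I left the pliers and both turquoise look-alikes alone.

**What differed from plan:**
- I never eased the grip deliberately. At the fixed grip force each punch already swung plumb as it was lifted. The camera fits put the lean at roughly 0.03 to 0.09 rad, so step 2's 0.12 rad limit should have been met.
- Pulling the tray against its out-stop reached about 50 N along the pull (about 61 N in all, under the 120 N wrist limit). It left the tool tilted about 2 degrees for the rest of the job. The punches still stood upright once I released them.
- Two early move calls were refused as invalid because a field was missing, and nothing moved.

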